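Put the cleaned microscope barrels back in their carrying rack

ROBOT

A 6-joint arm with a two-finger parallel gripper is mounted at the origin on the work surface. World frame = base frame: x ahead of the robot, y to its left, z up, the work surface at z = 0. Lengths are in m, angles in rad, forces in N, time in s.
With the tool pointing down it reaches from about 0.375 to 0.9 m from the base axis. Payload 3.1 kg.
Tool frame: the origin (TCP) lies between the finger pads; the fingertips stand manip.finger_overhang ahead of it and the grasp point (between the pads) lies 5 mm behind it (manip.finger_overhang is the distance from the TCP to the fingertips, in m); z points along the fingers, y is the line along which they close (so a half turn about z gives the same grasp; the last joint's range is limited). The gripper opens to 85 mm and grips with 20 to 120 N. Pads are 22 mm wide; open, the fingers measure 114 mm over their backs; the gripper's body (76 mm by 85 mm) begins 54 mm behind the grasp point. The pads swing forward as they close: fully open they stand 13 mm farther back than shut.
Start: joints at [0.935, 0.527, 1.433, -0, 1.181, -0.178], TCP at [0.276, 0.561, 0.245] pointing down, gripper open.
Joint ranges: [-3.08, 3.08], [-0.75, 2.2], [0.22, 2.44], [-1.43, 4.57], [0, 2.65], [-2.85, 2.85]. Speed limits (rad/s): [2.79, 2.79, 3.14, 3.14, 3.14, 3.14].

INTERFACE

Orientations are given as a unit quaternion [x, y, z, w].
In Python, from station import manip gives the robot as it stands.
- The arm moves only by the tool drive_tool, never from a script. Its argument "plan" is a list of rows, each a list of 7 numbers: the shift along the tool's x, y, z in m, then the turn, a rotation vector about the tool's x, y, z in degrees, then the opening, from -1 (shut) to 1 (fully open). In form: [[x, y, z, wx, wy, wz, gripper], ...]. A call has 1 to 10 rows; each row shifts and turns the commanded pose from where the row before left it, along the tool's axes as they then stand; what a row does not reach is not made up. A row lasts 1/10 s, in which the tool goes at most 50 mm and 8.59 degrees, less where a joint would pass 70% of its speed; a pose out of reach is approached as far as the arm can. A call is refused whole if a number of a shift passes 0.05 or a number of a turn 8.59, either way. A call with a gripper value outside its range is refused whole. The fingers move at their own pace and stop on an object; "newtons" is the grip in N (left out, the last holds). Time passes only in rows, so rows that do not move let the fingers close. It gives the time, the measured TCP pose, the force, the opening and the grip force at its end, in the units of the state.
- manip.sense(): the state, without advancing time (a new reading comes with each control period).
- manip.snapshot(name): name is "side" or "top"; returns a dict with "image" (480x640x3 uint8, red, green, blue), "z_map" (480x640 float32, m along the optical axis (not along the pixel's ray), 0 where there is no reading), "fov_y" (degrees; the focal length in pixels is half the picture's height over the tangent of half this angle, whatever the lens; pixels are square), "cx", "cy" (the principal point, pixels), "extrinsics" (4x4, takes a point from camera to world coordinates). Camera axes: x right, y up, looking along -z (the intrinsics and any distortion apply to the point x, -y, -z); pixel columns grow to the right and rows downward; lengths in m; the calibration is good to about 2 mm. A picture is of the moment at which its call begins.
- manip.sign_off(): hands the job in; it is judged then, once.
The state is a dict: "t": time; "q": joint angles; "qd": joint speeds; "tau": joint torques, N m; "tcp_pos": TCP position; "tool_rot": TCP orientation; "force": force on the tool from outside, world axes, zero at the start; "ft_torque": the same for the moment, N m; "finger_gap": opening from 0.0 (shut) to 1.0 (fully open); "gripper_force": force on a finger pad.
Only numpy, scipy, OpenCV 4.12 (cv2) and the standard library are available. Lean on these libraries where they do the work, as an engineer would, in place of code of your own. Each camera call takes 0.05 s, during which the arm holds its last target. There are 200 camera calls.

TASK

The microscope's lens barrels have been cleaned and must go back in their carrying rack. Take the steel keeper rod up out of the two spring clips, lay every barrel on the bench across the two white rails, one to a V-groove and centred on the rails, the thick ones in the wide grooves at the two ends and the thin ones in the narrow grooves between, then press the keeper rod back down over them until it is fully home in both clips with the jaws closed over it. Leave the other things on the bench where they are.

Things in the scene. Friction and masses are not known exactly. Their poses are not given: they have to be found in the camera images.
- rack: the carrying rack, fixed. Aluminium base 92 x 370 x 8 mm; two white rails along y, 40 mm high, inner faces at x = +-18 mm, outer +-28 mm, with V-notches; at y = +-175 mm a post with a spring clip (94 mm high) and an arm to the front with an open V-rest to park the rod (axis at x = -98, z = 45 mm, bare bench under its middle). Origin: middle of the underside; x away from the rests, z up
- narrow1 (a point): the middle of a NARROW V-groove (55 mm to the +y side of the rack's middle): where the middle of a thin barrel's axis comes when it lies in the groove, its caps outside the rails, 45 mm above the bench. x runs along the groove (as the barrel must lie), y along the rails, z up. A pair of 90-degree notches, 32 mm wide and 16 mm deep, one in each rail
- narrow2 (a point): the middle of a NARROW V-groove (at the rack's middle): where the middle of a thin barrel's axis comes when it lies in the groove, its caps outside the rails, 45 mm above the bench. x runs along the groove (as the barrel must lie), y along the rails, z up. A pair of 90-degree notches, 32 mm wide and 16 mm deep, one in each rail
- narrow3 (a point): the middle of a NARROW V-groove (55 mm to the -y side): where the middle of a thin barrel's axis comes when it lies in the groove, its caps outside the rails, 45 mm above the bench. x runs along the groove (as the barrel must lie), y along the rails, z up. A pair of 90-degree notches, 32 mm wide and 16 mm deep, one in each rail
- wide1 (a point): the middle of a WIDE V-groove (at the rack's +y end, 115 mm from the middle): where the middle of a thick barrel's axis comes when it lies in the groove, 42 mm above the bench. Axes as for the narrow ones. The 90-degree notches are 52 mm wide and 26 mm deep
- wide2 (a point): the middle of a WIDE V-groove (at the rack's -y end, 115 mm from the middle): where the middle of a thick barrel's axis comes when it lies in the groove, 42 mm above the bench. Axes as for the narrow ones. The 90-degree notches are 52 mm wide and 26 mm deep
- clip_left (a point): the +y spring clip: where the rod's axis lies when home on the fork's floor, 71 mm above the bench; clip 14 mm wide along y, 175 mm from the rack's middle. The fork's front prong (-x) flares away from 83 to 94 mm height; at the back the sprung jaw holds an 8 mm roller over the rod. The rod goes straight down between them. Axes as the rack's
- clip_right (a point): the -y spring clip: where the rod's axis lies when home on the fork's floor, 71 mm above the bench; clip 14 mm wide along y, 175 mm from the rack's middle. The fork's front prong (-x) flares away from 83 to 94 mm height; at the back the sprung jaw holds an 8 mm roller over the rod. The rod goes straight down between them. Axes as the rack's
- jaw_left (a joint): angle of the +y clip's sprung jaw: 0 closed (rod home, or fork empty), about 0.15 while the rod passes the roller. The rod snaps in past it with about 5 N at each clip, both at once or one end after the other, and comes out with a straight upward pull of about 5 N a clip
- jaw_right (a joint): angle of the -y clip's sprung jaw: 0 closed (rod home, or fork empty), about 0.15 while the rod passes the roller. The rod snaps in past it with about 5 N at each clip, both at once or one end after the other, and comes out with a straight upward pull of about 5 N a clip
- rod: the keeper rod: plain steel, 10 mm in diameter, 376 mm long, 200 g; at the start it is in both clips, 3 mm or more above the tops of barrels that are rightly laid. Origin at its middle on the axis; its x axis runs along the rod; either way round is right
- rod_end_a (a point): point on the rod's axis, 175 mm from its middle towards +x of the rod (13 mm short of the end); in a clip when the rod is home
- rod_end_b (a point): the same towards -x of the rod
- thin1: a thin lens barrel: black cylinder 30 mm in diameter with one bare-aluminium end part, 90 mm long over its two hexagonal rubber end caps (34 mm across flats, 7 mm thick, they keep it from rolling), about 100 g; starts lying on the bench, axis 17 mm up. Origin at its middle on the axis; x along the cylinder; either way round is right. None when absent
- thin2: a thin lens barrel: black cylinder 30 mm in diameter with one bare-aluminium end part, 90 mm long over its two hexagonal rubber end caps (34 mm across flats, 7 mm thick, they keep it from rolling), about 100 g; starts lying on the bench, axis 17 mm up. Origin at its middle on the axis; x along the cylinder; either way round is right. None when absent
- thin3: a thin lens barrel: black cylinder 30 mm in diameter with one bare-aluminium end part, 90 mm long over its two hexagonal rubber end caps (34 mm across flats, 7 mm thick, they keep it from rolling), about 100 g; starts lying on the bench, axis 17 mm up. Origin at its middle on the axis; x along the cylinder; either way round is right. None when absent
- thick1: a thick lens barrel: black cylinder 40 mm in diameter with a bare-aluminium band, 96 mm long over its two hexagonal rubber end caps (44 mm across flats, 8 mm thick, they keep it from rolling), about 180 g; starts lying on the bench, axis 22 mm up. Origin at its middle on the axis; x along the cylinder; either way round is right. None when absent
- thick2: a thick lens barrel: black cylinder 40 mm in diameter with a bare-aluminium band, 96 mm long over its two hexagonal rubber end caps (44 mm across flats, 8 mm thick, they keep it from rolling), about 180 g; starts lying on the bench, axis 22 mm up. Origin at its middle on the axis; x along the cylinder; either way round is right. None when absent
- slide_box: bystander: white and grey plastic slide box 80 x 100 x 34 mm, loose; origin under its middle
- petri: bystander: covered petri dish 91 mm across, 16 mm high, loose; origin under its middle
- oil: bystander: amber oil bottle 30 mm across, 75 mm high, loose; origin under its middle
- blower: bystander: black rubber dust blower 56 mm across, 115 mm high, standing nozzle up, loose; origin under its middle
- driver: bystander: small screwdriver, 150 mm long, lying in front of the rack, loose; origin under its middle
- tissues: bystander: lens-tissue booklet 75 x 110 x 8 mm, loose; origin under its middle
Not all that is in view belongs to the job. Leave any blue look-alike of the thick2 alone.

How it is judged:
By the outcome, as a careful person would: the job done as asked, in the order asked, and still so for the second after the job is handed in, with the robot touching nothing.
Of thin1, thin2, thin3, thick1, thick2 only 3 to 5 are there at a start; the rules pass over those that are not, and their reading is None.
At some moment in a run one of thin1, thin2, thin3, thick1, thick2 may be knocked a few centimetres aside while the robot is not near it.
Once in a run the grip may slacken for a moment while it holds something.
It also fails if it takes over 210 s, if anything falls off the work surface, if the arm or the gripper's body presses on something with over 40 N, if the wrist force passes 120 N, or if a joint passes its speed limit or range.

## Working session

There is one attempt and no reset: what is moved stays moved. The work goes in short steps, Python scripts to look and compute and a tool call to move; the robot and the scene stay as the last step left them, time stands still between calls to the robot, and variables do not carry over. Pictures are saved under pics/ and viewed, at most 14 in all, crops included, and the job is handed in when it is done.

Besides the shell and the picture viewer there is one more tool, called after "Request:" as a command line: name --pt "numbers of a row" for each row, then --argument value for the rest. drive_tool: Moves the arm, as the interface text tells. Its arguments: {"type":"object","properties":{"plan":{"type":"array"},"newtons":{"type":"number"}},"required":["plan"]}

```bash
mkdir -p pics; ls; python3 - <<'E'
from station import manip
import cv2,numpy as np
print(manip.finger_overhang, manip.sense())
for n in("top","side"):
    s=manip.snapshot(n); cv2.imwrite(f"pics/{n}0.png",s["image"][:,:,::-1]); np.savez(f"{n}0.npz",**s)
    print(n,s["fov_y"],s["cx"],s["cy"],s["extrinsics"].round(3).tolist(),[k for k in s])
E
```

```text
pics
0.014 {'t': 0.0, 'q': array([ 9.35482095e-01,  5.28490705e-01,  1.43391387e+00, -1.34618447e-06,
        1.18141164e+00, -1.78490243e-01]), 'qd': array([-0.00022778, -0.00096562,  0.00012942, -0.00053399,  0.00027163,
       -0.00184683]), 'tau': array([ 6.36731602e-04, -4.42362285e+01, -1.78020251e+01, -1.81863193e-04,
        8.46940588e-03,  9.97527479e-06]), 'tcp_pos': array([0.275236  , 0.56035723, 0.24431484]), 'tool_rot': array([ 2.26430660e-01,  9.74026653e-01, -1.02125373e-03, -4.39434806e-04]), 'force': array([ 0.19393868, -1.00514995,  0.21002374]), 'ft_torque': array([-0.0110582 ,  0.00832475,  0.02764355]), 'gripper_force': 0.0, 'finger_gap': 1.0001884525752178}
top 42.38170031358155 317.76309492015383 237.3447371984336 [[-0.019, 0.998, -0.063, 0.395], [-1.0, -0.019, 0.001, -0.027], [-0.0, 0.063, 0.998, 1.849], [0.0, 0.0, 0.0, 1.0]] ['image', 'z_map', 'fov_y', 'cx', 'cy', 'extrinsics']
side 42.52219462815907 325.23175929393574 229.43911571590158 [[-0.999, 0.013, -0.03, 0.455], [-0.03, -0.699, 0.714, 0.967], [-0.011, 0.715, 0.699, 1.032], [0.0, 0.0, 0.0, 1.0]] ['image', 'z_map', 'fov_y', 'cx', 'cy', 'extrinsics']
```

View pics/top0.png

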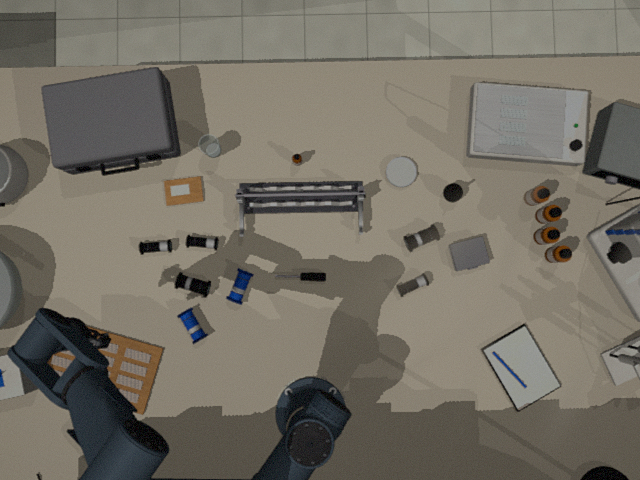

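View pics/side0.png

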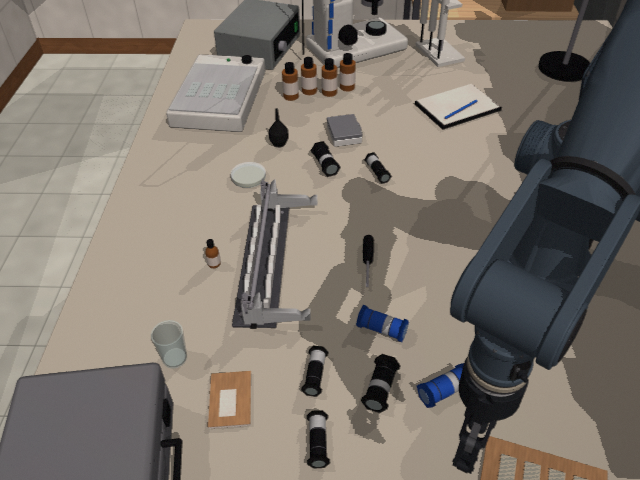

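Both pictures show all five black barrels in the top view: thick at (193,284) and (422,236), thin at (156,246), (203,241) and (413,284). The two blue look-alikes are at (240,286) and (193,324). The rack spans columns 237–365 and rows 180–230, and the driver is at (302,276).

```bash
cat > lib.py <<'E'
import numpy as np,cv2
from station import manip
from scipy.spatial.transform import Rotation as R
def ray(s,uv):
    f=240/np.tan(np.radians(s["fov_y"]/2)); uv=np.atleast_2d(uv).astype(float)
    d=np.c_[(uv[:,0]-s["cx"])/f,-(uv[:,1]-s["cy"])/f,-np.ones(len(uv))]
    E=s["extrinsics"]; return E[:3,3],d@E[:3,:3].T
def plane(s,uv,z):
    o,d=ray(s,uv); return o+d*((z-o[2])/d[:,2])[:,None]
def cloud(s):
    v,u=np.mgrid[0:480,0:640]; o,d=ray(s,np.c_[u.ravel(),v.ravel()])
    P=o+d*s["z_map"].reshape(-1,1); P[s["z_map"].ravel()==0]=np.nan
    return P.reshape(480,640,3)
def barrels(s):
    """dark + light parts standing above the bench -> rects at axis height"""
    P=cloud(s); hsv=cv2.cvtColor(s["image"],cv2.COLOR_RGB2HSV)
    m=((P[...,2]>.010)&(P[...,2]<.055)).astype(np.uint8)
    n,l,st,c=cv2.connectedComponentsWithStats(m)
    out=[]
    for i in range(1,n):
        if not 60<st[i,4]<1500: continue
        k=l==i; q=P[k]; zt=np.percentile(q[:,2],90)
        blue=np.mean((hsv[k][:,0]>95)&(hsv[k][:,0]<130)&(hsv[k][:,1]>120))
        h=.022 if zt>.036 else .017
        v,u=np.nonzero(k); w=plane(s,np.c_[u,v],h)[:,:2].astype(np.float32)
        (cx,cy),(a,b),ang=cv2.minAreaRect(w)
        if a<b: a,b,ang=b,a,ang+90
        out.append((round(cx,4),round(cy,4),round(a,3),round(b,3),round((ang+90)%180-90,1),round(float(zt),4),round(float(blue),2),tuple(c[i].round())))
    return out
def saved(n): return dict(np.load(n))
E
python3 - <<'E'
from lib import *
for n in("top0","side0"):
    s=saved(n+".npz"); P=cloud(s)
    b=P[...,2]; k=(abs(b)<.01)&(P[...,0]>.3)&(P[...,0]<.7)&(abs(P[...,1])<.4); print(n,"bench",np.median(b[k]),b[k].std())
    for r in barrels(s): 
        if .2<r[0]<.8: print(r)
    inr=(abs(P[...,1])<.35)&(P[...,0]>.4)&(P[...,0]<.75)
    k=inr&(b>.066)&(b<.083); q=P[k]
    # rod: main line
    (vx,vy,x0,y0)=cv2.fitLine(q[:,:2].astype(np.float32),cv2.DIST_HUBER,0,.003,.003).ravel()
    d=(q[:,:2]-[x0,y0])@[-vy,vx]; t=(q[:,:2]-[x0,y0])@[vx,vy]; g=abs(d)<.006
    print("rod",len(q),vx,vy,x0,y0,"ends",np.percentile(t[g],[0,1,99,100]),"zmed",np.median(q[g,2]))
    white=(s["image"].min(2)>120)
    k=inr&(b>.034)&(b<.045)&white; q=P[k]; print("rails",len(q),cv2.minAreaRect(q[:,:2].astype(np.float32)))
    k=inr&(b>.005)&(b<.012)&(P[...,0]>.5); q=P[k];print("base",len(q),cv2.minAreaRect(q[:,:2].astype(np.float32)))
E
```

```text
top0 bench 0.0007430747438006424 0.00441640442671398
(0.7972, 0.2936, 0.049, 0.034, -60.4, 0.0509, 0.0, (np.float64(207.0), np.float64(144.0)))
(0.7131, 0.8726, 0.183, 0.079, -0.2, 0.0513, 0.0, (np.float64(17.0), np.float64(180.0)))
(0.7461, 0.0303, 0.036, 0.027, -0.9, 0.0523, 0.0, (np.float64(297.0), np.float64(160.0)))
(0.7051, -0.2795, 0.091, 0.087, -1.5, 0.0218, 0.0, (np.float64(401.0), np.float64(172.0)))
(0.7385, 0.5595, 0.09, 0.015, -85.3, 0.0507, 0.0, (np.float64(119.0), np.float64(165.0)))
(0.7232, 0.6648, 0.094, 0.012, -80.9, 0.0513, 0.0, (np.float64(84.0), np.float64(171.0)))
(0.6592, 0.386, 0.064, 0.056, 31.4, 0.0167, 0.0, (np.float64(177.0), np.float64(191.0)))
(0.6527, -0.9546, 0.07, 0.013, 72.0, 0.0497, 0.09, (np.float64(628.0), np.float64(184.0)))
(0.6388, 0.3406, 0.072, 0.049, -33.3, 0.0167, 0.0, (np.float64(192.0), np.float64(195.0)))
(0.6616, 0.0287, 0.342, 0.031, -90.0, 0.0414, 0.0, (np.float64(297.0), np.float64(188.0)))
(0.637, -0.43, 0.057, 0.052, -46.3, 0.0533, 0.0, (np.float64(450.0), np.float64(193.0)))
(0.6123, -0.6614, 0.053, 0.032, 24.3, 0.0507, 0.0, (np.
[... 3472 characters left out ...]
-80.8, 0.0486, 0.0, (np.float64(170.0), np.float64(418.0)))
(0.6635, 0.3992, 0.041, 0.027, -79.0, 0.0131, 0.0, (np.float64(227.0), np.float64(408.0)))
(0.495, 0.4497, 0.104, 0.038, -87.0, 0.0341, 0.0, (np.float64(318.0), np.float64(439.0)))
(0.7491, 0.5048, 0.057, 0.01, -81.5, 0.0519, 0.0, (np.float64(167.0), np.float64(463.0)))
rod 757 0.0013342655 -0.9999991 0.6362034 0.032401707 ends [-0.17761296 -0.17581111  0.19430585  0.20220541] zmed 0.07523156504691603
rails 576 ((0.6177211999893188, -0.016160309314727783), (0.6302924752235413, 0.2556562125682831), 89.05866241455078)
base 3163 ((0.6254655122756958, 0.007714003324508667), (0.24889101088047028, 0.6842872500419617), 0.07753070443868637)
```

```bash
cat >> lib.py <<'E'
def project(s,P):
    P=np.atleast_2d(P); f=240/np.tan(np.radians(s["fov_y"]/2)); E=s["extrinsics"]
    c=(P-E[:3,3])@E[:3,:3]; return np.c_[s["cx"]+f*c[:,0]/-c[:,2],s["cy"]-f*c[:,1]/-c[:,2]]
E
python3 - <<'E'
from lib import *
for n,rx in(("top0",.634),("side0",.636)):
    s=saved(n+".npz"); g=cv2.cvtColor(s["image"],cv2.COLOR_RGB2GRAY).astype(np.float32)
    y=np.arange(-.15,.19,.001)
    for dx in(-.023,.023):
        pr=0
        for e in(-.003,0,.003):
            uv=project(s,np.c_[np.full(len(y),rx+dx+e),y,np.full(len(y),.040)]).astype(np.float32)
            pr=pr+cv2.remap(g,uv[:,:1],uv[:,1:],cv2.INTER_LINEAR).ravel()/3
        pr=cv2.GaussianBlur(pr[:,None],(1,5),0).ravel(); d=np.gradient(pr)
        ix=[i for i in range(2,len(d)-2) if abs(d[i])>4 and abs(d[i])==abs(d[i-2:i+3]).max()]
        print(n,dx,[(round(float(y[i])*1000),round(float(d[i]),1)) for i in ix])
    P=cloud(s)
    for nm,a in(("rodslice",None),):
        for yy in(-.10,-.03,.02,.08,.14):
            k=(abs(P[...,1]-yy)<.02)&(P[...,2]>.068)&(P[...,2]<.08)&(abs(P[...,0]-rx)<.012); print(yy,P[k].mean(0).round(4),k.sum())
s=saved("side0.npz"); c=s["image"][170:340,210:330,::-1]; cv2.imwrite("pics/rack0.png",cv2.resize(c,None,fx=3.5,fy=3.5,interpolation=cv2.INTER_CUBIC))
E
```

```text
top0 -0.023 [(-145, -6.2), (-131, 17.6), (-95, -4.1), (-68, 9.7), (-18, 8.0), (6, -4.0), (20, -6.6), (36, 5.9), (91, 7.4), (161, 6.9), (171, -18.6), (185, 4.9)]
top0 0.023 [(-148, -10.1), (-139, 4.8), (-129, 16.1), (-108, -4.8), (-93, -4.5), (-69, 9.1), (-19, 7.0), (37, 10.4), (75, -4.4), (92, 7.9), (126, -5.0), (154, -4.2), (170, -7.2)]
-0.1 [ 0.6338 -0.0976  0.074 ] 41
-0.03 [ 0.6338 -0.0328  0.0738] 35
0.02 [0.6339 0.0203 0.074 ] 32
0.08 [0.6337 0.0805 0.0735] 43
0.14 [0.6332 0.1387 0.0753] 36
side0 -0.023 [(-131, 14.3), (-68, 4.8), (34, -4.2), (38, 6.9), (87, -7.6), (91, 9.3), (156, -9.1), (160, 14.3), (170, -10.3), (183, -11.0)]
side0 0.023 [(-130, 10.3), (-81, -6.6), (-70, 7.9), (-22, -4.3), (-17, 5.3), (4, 4.4), (26, -4.5), (36, 7.1), (59, 4.8), (83, -5.0), (88, -8.2), (92, 12.3), (109, 5.4), (139, -9.5), (166, 5.6)]
-0.1 [ 0.6357 -0.099   0.0749] 48
-0.03 [ 0.6356 -0.0297  0.0749] 54
0.02 [0.6355 0.0206 0.0753] 58
0.08 [0.6355 0.0801 0.0749] 60
0.14 [0.6357 0.1401 0.0746] 73
```

View pics/rack0.png

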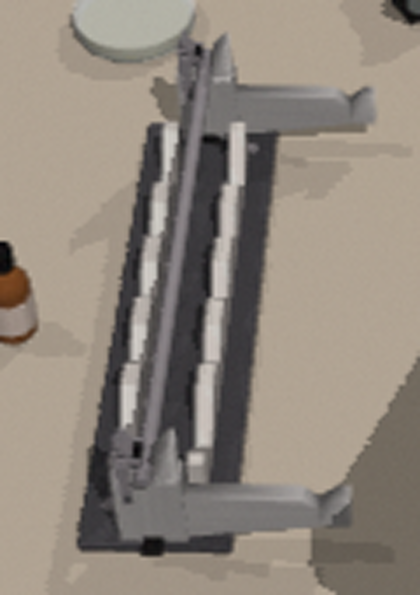

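The crop shows the rod lying in both clips and white notched rails. The rests point toward the robot, and the edge profile puts the rack middle at (0.6345, 0.0205) with yaw about 0. I'll turn the tool and move above the rod.

Request:
drive_tool --pt "0 0 0 0 0 7.97 0" --pt "0 0 0 0 0 7.97 -0.1" --pt "0 0 0 0 0 7.97 -0.1" --pt "0 0 0 0 0 7.97 -0.1" --pt "0 0 0 0 0 7.97 -0.1" --pt "0 0 0 0 0 7.97 -0.1" --pt "0 0 0 0 0 7.97 -0.1" --pt "0 0 0 0 0 7.97 -0.1" --pt "0 0 0 0 0 0 -0.1" --newtons 70

```text
t: 1.0
tcp_pos: [0.2754, 0.5606, 0.2448]
tool_rot: [0.707, 0.708, -0.001, 0.0]
force: [0.3, -0.2, -0.5]
finger_gap: 0.449
gripper_force: 0.0
```

Request:
drive_tool --pt "-0.036 0.024 0.006 0 0 0 -0.1" --pt "-0.036 0.024 0.006 0 0 0 -0.1" --pt "-0.036 0.024 0.006 0 0 0 -0.1" --pt "-0.036 0.024 0.006 0 0 0 -0.1" --pt "-0.036 0.024 0.006 0 0 0 -0.1" --pt "-0.036 0.024 0.006 0 0 0 -0.1" --pt "-0.036 0.024 0.006 0 0 0 -0.1" --pt "-0.036 0.024 0.006 0 0 0 -0.1" --pt "-0.036 0.024 0.006 0 0 0 -0.1" --pt "-0.036 0.024 0.006 0 0 0 -0.1"

```text
t: 2.0
tcp_pos: [0.5168, 0.1996, 0.185]
tool_rot: [0.706, 0.709, -0.0, -0.0]
force: [0.2, 0.6, 0.5]
finger_gap: 0.448
gripper_force: 0.0
```

Request:
drive_tool --pt "-0.036 0.024 0.006 0 0 0 -0.1" --pt "-0.036 0.024 0.006 0 0 0 -0.1" --pt "-0.036 0.024 0.006 0 0 0 -0.1" --pt "-0.036 0.024 0.006 0 0 0 -0.1" --pt "-0.036 0.023 0.006 0 0 0 -0.1" --pt "0 0 0 0 0 0 -0.1" --pt "0 0 0 0 0 0 -0.1"

```text
t: 2.7
tcp_pos: [0.6351, 0.0204, 0.1546]
tool_rot: [0.707, 0.707, -0.0, -0.001]
force: [-0.6, 0.6, -0.0]
finger_gap: 0.452
gripper_force: 0.0
```

```bash
cat >> lib.py <<'E'
def need(x,y,z,yaw):
    """world target + yaw of tool x (tool down): shift in present tool axes once turned; print"""
    st=manip.sense(); r=R.from_quat(st["tool_rot"]); a=np.radians(yaw)
    T=R.from_matrix(np.array([[np.cos(a),np.sin(a),0],[np.sin(a),-np.cos(a),0],[0,0,-1]]))
    d=np.array([x,y,z])-st["tcp_pos"]; X=r.as_matrix()[:,0]
    print("t",round(st["t"],2),"tcp",st["tcp_pos"].round(4),"yaw",np.degrees(np.arctan2(X[1],X[0])).round(2),"q6",st["q"][5].round(2),"gap",round(st["finger_gap"],3),"gf",round(st["gripper_force"],1),"F",st["force"].round(1))
    print(" turn deg",np.degrees((r.inv()*T).as_rotvec()).round(2),"then shift",T.inv().apply(d).round(4),"| shift now",r.inv().apply(d).round(4))
E
python3 -c "
from lib import *
need(.6345,.0205,.077,90)"
```

```text
t 2.7 tcp [0.6351 0.0204 0.1546] yaw 90.06 q6 -0.14 gap 0.452 gf 0.0 F [-0.6  0.6 -0. ]
 turn deg [-0.09 -0.03  0.06] then shift [ 0.0001 -0.0006  0.0776] | shift now [ 0.0001 -0.0005  0.0776]
```

Request:
drive_tool --pt "0 0 0.02 0 0 0 -0.1" --pt "0 0 0.02 0 0 0 -0.1" --pt "0 0 0.02 0 0 0 -0.1" --pt "0 0 0.0175 0 0 0 -0.1" --pt "0 0 0 0 0 0 -0.8" --pt "0 0 0 0 0 0 -0.95" --pt "0 0 0 0 0 0 -1" --pt "0 0 0 0 0 0 -1" --pt "0 0 0 0 0 0 -1"

```text
t: 3.6
tcp_pos: [0.6365, 0.0218, 0.0789]
tool_rot: [0.706, 0.708, 0.001, 0.001]
force: [3.4, 2.2, -0.8]
finger_gap: 0.082
gripper_force: 68.4
```

```bash
python3 -c "
from lib import *
need(.6345,.0205,.077,90)
s=manip.snapshot('side'); c=s['image'][140:350,180:380,::-1]; cv2.imwrite('pics/grip.png',cv2.resize(c,None,fx=2.8,fy=2.8,interpolation=cv2.INTER_CUBIC))"
```

```text
t 3.6 tcp [0.6365 0.0218 0.0789] yaw 90.1 q6 -0.14 gap 0.082 gf 68.4 F [ 3.4  2.2 -0.8]
 turn deg [ 0.2 -0.   0.1] then shift [-0.0013 -0.002   0.0019] | shift now [-0.0013 -0.0021  0.0019]
```

View pics/grip.png

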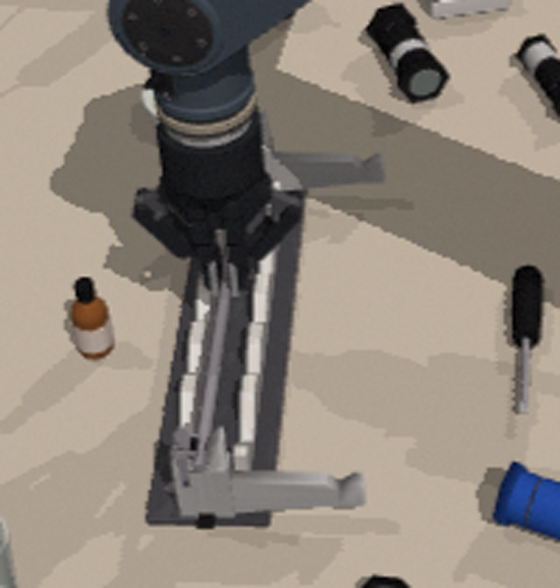

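The view shows the fingers closed on the rod at its middle (crop (225,275)), with the rod still in both clips. Now the straight pull up.

Request:
drive_tool --pt "0 0.001 0 0 0 0 -1" --pt "0 0 -0.005 0 0 0 -1" --pt "0 0 -0.005 0 0 0 -1" --pt "0 0 -0.005 0 0 0 -1" --pt "0 0 -0.01 0 0 0 -1" --pt "0 0 -0.01 0 0 0 -1" --pt "0 0 -0.01 0 0 0 -1" --pt "0 0 -0.015 0 0 0 -1" --pt "0 0 0 0 0 0 -1" --pt "0 0 0 0 0 0 -1"

```text
t: 4.65
tcp_pos: [0.6369, 0.0217, 0.1391]
tool_rot: [0.707, 0.708, 0.001, 0.001]
force: [-0.4, 1.1, -2.1]
finger_gap: 0.084
gripper_force: 68.4
```

```bash
cat >> lib.py <<'E'
def rod(s,x,z0,z1,xw=.015):
    P=cloud(s); k=(abs(P[...,0]-x)<xw)&(abs(P[...,1]-.02)<.22)&(abs(P[...,1]-.02)>.05)&(P[...,2]>z0)&(P[...,2]<z1)
    q=P[k].astype(np.float64)
    if len(q)<20: return print("rod?",len(q))
    a=np.polyfit(q[:,1]-.0205,q[:,0],1); b=np.polyfit(q[:,1]-.0205,q[:,2],1)
    print("rod n",len(q),"x@mid",a[1].round(4),"yaw",np.degrees(-a[0]).round(2),"ztop",b[1].round(4),"tilt",np.degrees(b[0]).round(2),"y",q[:,1].min().round(3),q[:,1].max().round(3))
E
python3 -c "
from lib import *
need(.6365,.0205,.137,90)
for n in('side','top'): rod(manip.snapshot(n),.636,.11,.16)"
```

```text
t 4.65 tcp [0.6369 0.0217 0.1391] yaw 90.09 q6 -0.14 gap 0.084 gf 68.4 F [-0.4  1.1 -2.1]
 turn deg [ 0.14 -0.    0.09] then shift [-0.0012 -0.0004  0.0021] | shift now [-0.0012 -0.0004  0.0021]
rod n 124 x@mid 0.6354 yaw 2.0 ztop 0.136 tilt 9.93 y 0.07 0.166
rod n 162 x@mid 0.6332 yaw 1.7 ztop 0.1337 tilt 9.96 y -0.119 0.21
```

```bash
python3 -c "
from lib import *
s=manip.snapshot('side'); c=s['image'][120:350,180:380,::-1]; cv2.imwrite('pics/lift.png',cv2.resize(c,None,fx=2.5,fy=2.5,interpolation=cv2.INTER_CUBIC))
for s in (s,manip.snapshot('top')):
  P=cloud(s)
  for y in(-.15,-.12,-.09,-.06,.08,.12,.16,.19):
    k=(abs(P[...,1]-y)<.008)&(abs(P[...,0]-.635)<.015)&(P[...,2]>.055)&(P[...,2]<.2); q=P[k]; print(y,len(q), q[q[:,2]>q[:,2].max()-.012].mean(0).round(3) if len(q) else '')
"
```

```text
-0.15 13 [ 0.621 -0.157  0.095]
-0.12 0 
-0.09 0 
-0.06 0 
0.08 23 [0.633 0.079 0.145]
0.12 22 [0.631 0.119 0.152]
0.16 30 [0.63 0.16 0.16]
0.19 101 [0.629 0.19  0.166]
-0.15 50 [ 0.64  -0.149  0.102]
-0.12 22 [ 0.637 -0.12   0.108]
-0.09 24 [ 0.637 -0.09   0.111]
-0.06 15 [ 0.635 -0.06   0.12 ]
0.08 22 [0.629 0.081 0.147]
0.12 14 [0.63  0.123 0.156]
0.16 17 [0.627 0.16  0.164]
0.19 57 [0.626 0.189 0.167]
```

View pics/lift.png

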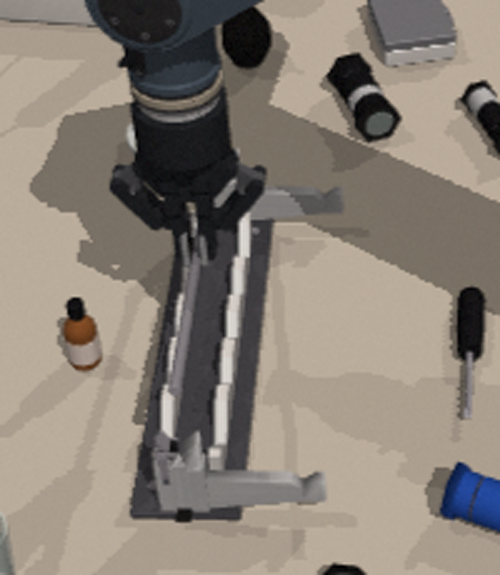

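The view shows the rod free of the +y clip and tilted about 10°. Its low -y end is just above the right fork (crop (200,240)). I'll lift it clear and tilt the tool to level it.

Request:
drive_tool --pt "0 0 -0.01 0 0 0 -1" --pt "0 0 -0.02 0 0 0 -1" --pt "0 0 -0.02 0 0 0 -1" --pt "0 0 0 0 -3.3 0 -1" --pt "0 0 0 0 -3.3 0 -1" --pt "0 0 0 0 -3.3 0 -1" --pt "0 0 0 0 0 1.7 -1" --pt "0 0 0 0 0 0 -1" --pt "0 0 0 0 0 0 -1"

```text
t: 5.75
tcp_pos: [0.6364, 0.021, 0.1879]
tool_rot: [0.715, 0.694, -0.06, 0.062]
force: [-0.3, -0.1, -1.4]
finger_gap: 0.077
gripper_force: 68.5
```

```bash
python3 -c "
from lib import *
need(.538,.0205,.12,90)
for n in('side','top'): rod(manip.snapshot(n),.635,.15,.21)"
```

```text
t 5.75 tcp [0.6364 0.021  0.1879] yaw 88.31 q6 0.06 gap 0.077 gf 68.5 F [-0.3 -0.1 -1.4]
 turn deg [ 0.16  9.85 -1.66] then shift [-0.0005 -0.0984  0.0679] | shift now [ 0.0083 -0.0987  0.067 ]
rod n 284 x@mid 0.6347 yaw 0.21 ztop 0.1843 tilt 0.76 y 0.07 0.213
rod n 269 x@mid 0.6326 yaw 0.47 ztop 0.184 tilt 1.13 y -0.165 0.21
```

Request:
drive_tool --pt "0 0 0 0 -0.9 0.3 -1" --pt "-0.0009 -0.0244 0 0 0 0 -1" --pt "-0.0009 -0.0244 0 0 0 0 -1" --pt "-0.0008 -0.0243 0 0 0 0 -1" --pt "-0.0008 -0.0243 0 0 0 0 -1" --pt "0 0 0 0 0 0 -1" --pt "0 0 0 0 0 0 -1"

```text
t: 6.55
tcp_pos: [0.5391, 0.0211, 0.1882]
tool_rot: [0.716, 0.692, -0.065, 0.068]
force: [1.3, -0.0, -2.7]
finger_gap: 0.088
gripper_force: 46.9
```

```bash
python3 -c "
from lib import *
need(.539,.0205,.065,90)
for n in('side','top'): rod(manip.snapshot(n),.537,.15,.21)"
```

```text
t 6.55 tcp [0.5391 0.0211 0.1882] yaw 88.01 q6 0.1 gap 0.088 gf 46.9 F [ 1.3 -0.  -2.7]
 turn deg [ 0.24 10.81 -1.94] then shift [-6.000e-04 -1.000e-04  1.232e-01] | shift now [ 0.0225 -0.001   0.1212]
rod n 283 x@mid 0.5379 yaw -3.15 ztop 0.1857 tilt -1.84 y 0.07 0.21
rod n 217 x@mid 0.5366 yaw -3.2 ztop 0.1852 tilt -1.24 y -0.165 0.209
```

The grip slackened briefly and the rod shifted slightly; I'll correct that and lower it.

Request:
drive_tool --pt "0 0 0 0 1.5 -3.2 -1" --pt "0 0 0 0 0 0 -1" --pt "0.0044 0 0.025 0 0 0 -1" --pt "0.0044 0 0.025 0 0 0 -1" --pt "0.0044 0 0.025 0 0 0 -1" --pt "0.0025 0 0.015 0 0 0 -1" --pt "0 0 0 0 0 0 -1" --pt "0 0 0 0 0 0 -1" --newtons 80

```text
t: 7.45
tcp_pos: [0.5392, 0.0221, 0.0965]
tool_rot: [0.697, 0.712, -0.058, 0.057]
force: [0.6, -0.0, -1.3]
finger_gap: 0.074
gripper_force: 79.7
```

```bash
python3 -c "
from lib import *
need(.539,.0205,.053,90)
for n in('side','top'): rod(manip.snapshot(n),.537,.07,.12)"
```

```text
t 7.45 tcp [0.5392 0.0221 0.0965] yaw 91.25 q6 0.08 gap 0.074 gf 79.7 F [ 0.6 -0.  -1.3]
 turn deg [-0.08  9.32  1.23] then shift [-0.0016 -0.0002  0.0435] | shift now [ 0.0055 -0.0001  0.0432]
rod n 261 x@mid 0.538 yaw -0.06 ztop 0.0932 tilt -0.22 y 0.07 0.212
rod n 210 x@mid 0.5361 yaw -0.02 ztop 0.093 tilt 0.11 y -0.164 0.21
```

Request:
drive_tool --pt "0.0023 0 0.014 0 0 0 -1" --pt "0.0023 0 0.014 0 0 0 -1" --pt "0.0022 0 0.0135 0 0 0 -1" --pt "0 0 0 0 0 0 -1" --pt "0 0 0 0 0 0 -0.9" --pt "0 0 0 0 0 0 -0.7" --pt "0 0 0 0 0 0 -0.4" --pt "0 0 0 0 0 0 -0.2" --pt "0 0 0 0 0 0 -0.2"

```text
t: 8.45
tcp_pos: [0.5384, 0.0221, 0.0548]
tool_rot: [0.697, 0.712, -0.058, 0.057]
force: [-0.1, 0.1, -0.5]
finger_gap: 0.4
gripper_force: 0.0
```

Request:
drive_tool --pt "-0.003 0 -0.02 0 0 0 -0.2" --pt "-0.003 0 -0.02 0 0 0 -0.2" --pt "-0.007 0 -0.04 0 0 0 -0.1" --pt "0 0 -0.04 0 4.7 0.6 0" --pt "0 0 -0.04 0 4.7 0.6 0" --pt "0 0 0 0 0 0 0" --pt "0 0 0 0 0 0 0"

```text
t: 9.15
tcp_pos: [0.5389, 0.0314, 0.216]
tool_rot: [0.707, 0.707, 0.0, -0.0]
force: [-0.4, 0.8, -0.1]
finger_gap: 0.5
gripper_force: 0.0
```

```bash
python3 - <<'E'
from lib import *
need(.505,.313,.15,85)
for n in('side','top'):
    s=manip.snapshot(n); rod(s,.537,.035,.065)
    for r in barrels(s):
        if .23<r[0]<.6 and abs(r[1])<.55 and .08<r[2]<.14 and .03<r[3]<.06: print(n,r)
    cv2.imwrite(f'pics/parked_{n}.png',s['image'][...,::-1])
E
```

```text
t 9.15 tcp [0.5389 0.0314 0.216 ] yaw 90.0 q6 -0.15 gap 0.5 gf 0.0 F [-0.4  0.8 -0.1]
 turn deg [ 0.02 -0.04  5.  ] then shift [ 0.2776 -0.0584  0.066 ] | shift now [ 0.2815 -0.034   0.0662]
rod n 518 x@mid 0.5383 yaw 0.4 ztop 0.0483 tilt 0.02 y -0.165 0.211
side (0.3699, -0.3111, 0.118, 0.039, -67.0, 0.0335, 0.0, (np.float64(377.0), np.float64(167.0)))
side (0.3748, 0.202, 0.104, 0.055, -22.1, 0.0438, 0.79, (np.float64(382.0), np.float64(323.0)))
side (0.505, 0.3113, 0.108, 0.039, 83.0, 0.034, 0.0, (np.float64(315.0), np.float64(370.0)))
side (0.3803, 0.3381, 0.119, 0.05, 72.6, 0.0436, 0.0, (np.float64(381.0), np.float64(382.0)))
side (0.2596, 0.3417, 0.114, 0.05, 30.0, 0.0438, 0.75, (np.float64(446.0), np.float64(385.0)))
side (0.495, 0.4498, 0.104, 0.038, -87.0, 0.034, 0.0, (np.float64(318.0), np.float64(439.0)))
rod n 312 x@mid 0.536 yaw 0.06 ztop 0.0484 tilt 0.0 y -0.165 0.211
top (0.5043, -0.335, 0.102, 0.049, -67.9, 0.0456, 0.0, (np.float64(421.0), np.float64(238.0)))
top (0.5022, 0.3148, 0.098, 0.039, 84.8, 0.0362, 0.04, (np.float64(201.0), np.float64(242.0)))
top (0.493, 0.45, 0.101, 0.039, -87.0, 0.0364, 0.03, (np.float64(155.0), np.float64(247.0)))
top (0.3702, 0.2064, 0.101, 0.05, -22.2, 0.0463, 0.7, (np.float64(239.0), np.float64(286.0)))
top (0.3789, 0.3437, 0.104, 0.051, 73.1, 0.0464, 0.05, (np.float64(192.0), np.float64(284.0)))
top (0.3661, -0.3039, 0.094, 0.038, -66.5, 0.0362, 0.0, (np.float64(412.0), np.float64(285.0)))
```

View pics/parked_side.png

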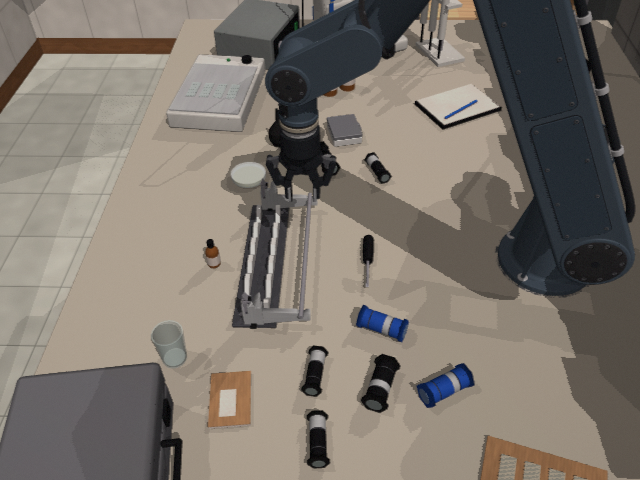

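The side view shows the rod lying level in both rests (from (305,205) to (302,315)), and the barrels and other things are unmoved. Next I'll pick up the first thin barrel.

Request:
drive_tool --pt "0 0 0 0 0 6 0.4" --pt "0.0396 -0.009 0.012 0 0 0 0.4" --pt "0.0396 -0.009 0.012 0 0 0 0.4" --pt "0.0396 -0.009 0.012 0 0 0 0.4" --pt "0.0396 -0.009 0.012 0 0 0 0.4" --pt "0.0396 -0.009 0.012 0 0 0 0.4" --pt "0.0396 -0.009 0.012 0 0 0 0.4" --pt "0.0396 -0.009 0.012 0 0 0 0.4" --pt "0 0 0 0 0 0 0.4" --pt "0 0 0 0 0 0 0.4" --newtons 60

```text
t: 10.25
tcp_pos: [0.5025, 0.3149, 0.1292]
tool_rot: [0.742, 0.671, -0.003, -0.002]
force: [-0.2, 0.1, -0.1]
finger_gap: 0.701
gripper_force: 0.0
```

```bash
python3 - <<'E'
from lib import *
need(.5055,.314,.017,84)
E
```

```text
t 10.25 tcp [0.5025 0.3149 0.1292] yaw 84.24 q6 0.47 gap 0.701 gf 0.0 F [-0.2  0.1 -0.1]
 turn deg [-0.35  0.07  0.24] then shift [-0.0005  0.003   0.1122] | shift now [-0.0004  0.0037  0.1121]
```

Request:
drive_tool --pt "0 0.003 0.03 0 0 0 0.4" --pt "0 0 0.03 0 0 0 0.4" --pt "0 0 0.03 0 0 0 0.4" --pt "0 0 0.022 0 0 0 0.4" --pt "0 0 0 0 0 0 0.4" --pt "0 0 0 0 0 0 -0.2" --pt "0 0 0 0 0 0 -0.6" --pt "0 0 0 0 0 0 -1" --pt "0 0 0 0 0 0 -1" --pt "0 0 0 0 0 0 -1"

```text
t: 11.25
tcp_pos: [0.5084, 0.3143, 0.021]
tool_rot: [0.743, 0.67, 0.001, -0.001]
force: [0.0, -3.0, 5.8]
finger_gap: 0.332
gripper_force: 59.6
```

Request:
drive_tool --pt "0 0 -0.02 0 0 0 -1" --pt "0 0 -0.04 0 0 0 -1" --pt "0 0 -0.04 0 0 0 -1" --pt "0 0 -0.04 0 0 0 -1" --pt "0 0 0 0 0 0 -1" --pt "0 0 0 0 0 0 -1"

```text
t: 11.85
tcp_pos: [0.5077, 0.3142, 0.1605]
tool_rot: [0.743, 0.67, 0.001, -0.001]
force: [-0.9, -0.7, -1.1]
finger_gap: 0.325
gripper_force: 59.3
```

```bash
cat >> lib.py <<'E'
def held(s,L=.09):
    """dark things just round the tcp, below it: outline of the held barrel"""
    st=manip.sense(); p=st["tcp_pos"]; P=cloud(s)
    k=(np.hypot(P[...,0]-p[0],P[...,1]-p[1])<.075)&(P[...,2]>p[2]-.03)&(P[...,2]<p[2]+.022)
    q=P[k]; (c,(a,b),g)=cv2.minAreaRect(q[:,:2].astype(np.float32))
    if a<b:a,b,g=b,a,g+90
    print("held n",len(q),"rel tcp",(np.array(c)-p[:2]).round(4),"size",round(a,3),round(b,3),"ang",round((g+90)%180-90,1),"z",q[:,2].min().round(3),q[:,2].max().round(3))
    u=project(s,p)[0].astype(int); return s["image"][max(u[1]-50,0):u[1]+50,max(u[0]-60,0):u[0]+60,::-1]
E
python3 - <<'E'
from lib import *
need(.6368,.0755,.15,0)
a,b=[cv2.resize(held(manip.snapshot(n)),(400,333)) for n in('side','top')]
cv2.imwrite('pics/held1.png',np.hstack([a,b]))
E
```

```text
t 11.85 tcp [0.5077 0.3142 0.1605] yaw 84.07 q6 0.47 gap 0.325 gf 59.3 F [-0.9 -0.7 -1.1]
 turn deg [-0.12 -0.11 84.07] then shift [0.1291 0.2387 0.0105] | shift now [-0.2242  0.1531  0.0099]
held n 884 rel tcp [0.0011 0.0086] size 0.085 0.054 ang 72.3 z 0.139 0.181
held n 137 rel tcp [-0.0075 -0.029 ] size 0.036 0.034 ang 4.4 z 0.145 0.178
```

View pics/held1.png

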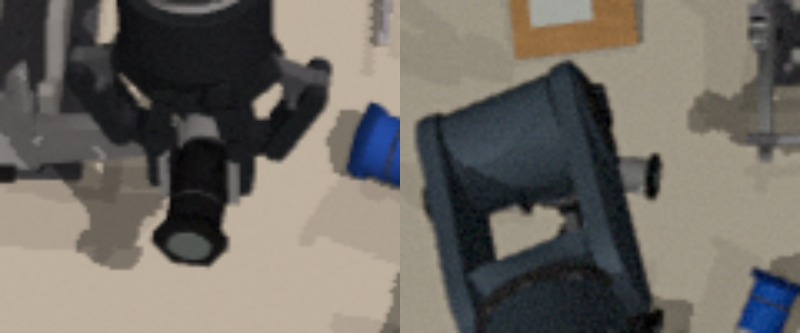

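The left crop shows the barrel held by the pads near the middle, with its near cap at (190,245). The right crop shows the far cap clear at (655,175). I'll carry it over narrow1.

Request:
drive_tool --pt "0 0 0 0 0 8.4 -1" --pt "0 0 0 0 0 8.4 -1" --pt "0 0 0 0 0 8.4 -1" --pt "0 0 0 0 0 8.4 -1" --pt "0 0 0 0 0 8.4 -1" --pt "0 0 0 0 0 8.4 -1" --pt "0 0 0 0 0 8.4 -1" --pt "0 0 0 0 0 8.4 -1" --pt "0 0 0 0 0 8.4 -1" --pt "0 0 0 0 0 8.4 -1"

```text
t: 12.95
tcp_pos: [0.5062, 0.3134, 0.1569]
tool_rot: [1.0, -0.003, -0.003, 0.0]
force: [-0.9, 0.8, -0.5]
finger_gap: 0.328
gripper_force: 59.2
```

Request:
drive_tool --pt "0.0185 0.0341 0 0 0 0 -1" --pt "0.0185 0.0341 0 0 0 0 -1" --pt "0.0185 0.0341 0 0 0 0 -1" --pt "0.0185 0.0341 0 0 0 0 -1" --pt "0.0185 0.0341 0 0 0 0 -1" --pt "0.0185 0.0341 0 0 0 0 -1" --pt "0.0185 0.0341 0 0 0 0 -1" --pt "0 0 0.01 0 0 0 -1" --pt "0 0 0 0 0 0 -1" --pt "0 0 0 0 0 0 -1"

```text
t: 13.95
tcp_pos: [0.6353, 0.0763, 0.1467]
tool_rot: [1.0, 0.001, -0.004, -0.001]
force: [-0.7, 0.6, -0.5]
finger_gap: 0.331
gripper_force: 59.4
```

```bash
cat >> lib.py <<'E'
def held2(s,h,half):
    """barrel held along world x, seen from the side: dark caps beyond the fingers, at |dx|>.033"""
    st=manip.sense(); p=st["tcp_pos"]; P=cloud(s)
    for sg in(-1,1):
        dx=sg*(P[...,0]-p[0])
        k=(dx>.026)&(dx<.07)&(abs(P[...,1]-p[1])<.03)&(abs(P[...,2]-p[2]+.004)<.032); q=P[k]
        if len(q)>5: print("end",sg,"n",len(q),"reach",np.percentile(sg*(q[:,0]-p[0]),[90,97,100]).round(4),"z",np.percentile(q[:,2],[3,50,97]).round(4),"y",np.percentile(q[:,1],[3,97]).round(4))
E
python3 - <<'E'
from lib import *
need(.6368,.0755,.049,0)
s=manip.snapshot('side'); held2(s,.017,.045); a=cv2.resize(held(s),(400,333))
s=manip.snapshot('top'); held2(s,.017,.045); b=cv2.resize(held(s),(400,333))
cv2.imwrite('pics/held2.png',np.hstack([a,b]))
E
```

```text
t 13.95 tcp [0.6353 0.0763 0.1467] yaw 0.08 q6 1.51 gap 0.331 gf 59.4 F [-0.7  0.6 -0.5]
 turn deg [-0.14  0.41  0.08] then shift [0.0015 0.0008 0.0977] | shift now [0.0022 0.001  0.0977]
end -1 n 184 reach [0.0473 0.0481 0.0484] z [0.1328 0.1529 0.1614] y [0.0686 0.0969]
end 1 n 145 reach [0.0415 0.0426 0.0434] z [0.1319 0.1529 0.1609] y [0.069  0.0967]
held n 591 rel tcp [-0.003   0.0064] size 0.095 0.051 ang 12.5 z 0.125 0.166
end -1 n 68 reach [0.0427 0.0434 0.0455] z [0.146  0.1557 0.164 ] y [0.0655 0.0929]
held n 78 rel tcp [-0.0339  0.0021] size 0.03 0.027 ang -83.3 z 0.141 0.166
```

View pics/held2.png

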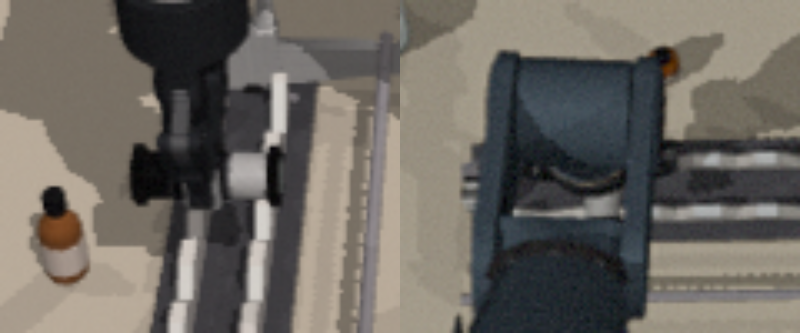

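The left crop shows the barrel level across the rack, with caps at (148,175) and (275,175). It is centred within 1–2 mm and needs a small shift before lowering.

Request:
drive_tool --pt "0.002 0.001 0.02 0 0 0 -1" --pt "0 0 0.03 0 0 0 -1" --pt "0 0 0.025 0 0 0 -1" --pt "0 0 0.012 0 0 0 -1" --pt "0 0 0.009 0 0 0 -1" --pt "0 0 0 0 0 0 -1" --pt "0 0 0 0 0 0 -0.3" --pt "0 0 0 0 0 0 -0.15" --pt "0 0 0 0 0 0 -0.05" --pt "0 0 0 0 0 0 -0.05"

```text
t: 15.05
tcp_pos: [0.6396, 0.0745, 0.0535]
tool_rot: [1.0, 0.0, -0.0, -0.001]
force: [0.3, 0.7, 0.2]
finger_gap: 0.476
gripper_force: 0.0
```

Request:
drive_tool --pt "0 0 -0.02 0 0 0 -0.05" --pt "0 0 -0.03 0 0 0 -0.05" --pt "0 0 -0.04 0 0 0 -0.05" --pt "0 0 -0.03 0 0 0 0.4"

```text
t: 15.45
tcp_pos: [0.6399, 0.0743, 0.1751]
tool_rot: [1.0, 0.0, 0.0, -0.001]
force: [1.4, -0.3, 0.1]
finger_gap: 0.631
gripper_force: 0.0
```

```bash
cat >> lib.py <<'E'
def rackcheck(s,off=0):
    """barrels lying in the rack: caps dark at z .025-.068 beyond rails, per groove"""
    P=cloud(s); v=s["image"].max(2)
    for nm,y in(("w1",.1355),("n1",.0755),("n2",.0205),("n3",-.0345),("w2",-.0945)):
        r=[]
        k=(abs(P[...,1]-y)<.022)&(P[...,2]>.046)&(P[...,2]<.075)&(abs(P[...,0]-.636)<.07); q=P[k]
        if len(q)>15: r=[len(q),"x",np.percentile(q[:,0],[1,99]).round(4),"mid",round(np.percentile(q[:,0],[1,99]).mean()+off,4),"ztop",np.percentile(q[:,2],95).round(4),"y",q[q[:,2]>np.percentile(q[:,2],70),1].mean().round(4)]
        print(nm,*r)
def bench(s,n):
    for r in barrels(s):
        if .23<r[0]<.6 and abs(r[1])<.55 and .08<r[2]<.14 and .03<r[3]<.06 and r[6]<.5: print(n,r[:6])
E
python3 - <<'E'
from lib import *
need(.496,.450,.017,93)
for n in('side','top'):
    s=manip.snapshot(n); print(n); rackcheck(s); bench(s,n)
E
```

```text
t 15.45 tcp [0.6399 0.0743 0.1751] yaw 0.05 q6 1.51 gap 0.631 gf 0.0 F [ 1.4 -0.3  0.1]
 turn deg [-6.000e-02 -8.000e-02 -9.295e+01] then shift [ 0.3827 -0.1241  0.1581] | shift now [-0.1436 -0.3755  0.1587]
side
w1
n1 520 x [0.5921 0.6812] mid 0.6366 ztop 0.0629 y 0.0772
n2
n3
w2
side (0.3697, -0.3106, 0.119, 0.039, -67.1, 0.0336)
side (0.3804, 0.3385, 0.12, 0.05, 72.6, 0.044)
side (0.495, 0.4498, 0.104, 0.038, -87.0, 0.0344)
top
w1
n1 100 x [0.6017 0.6404] mid 0.6211 ztop 0.066 y 0.0783
n2
n3
w2
top (0.5044, -0.3353, 0.107, 0.049, -67.9, 0.0455)
top (0.4928, 0.4546, 0.098, 0.039, -87.0, 0.0366)
top (0.3655, -0.3052, 0.095, 0.042, -69.7, 0.0358)
```

Narrow1 is filled with the barrel mid about 1 mm from centre. Next is the second thin barrel.

Request:
drive_tool --pt "0 0 0 0 0 -8.5 0.4" --pt "0 0 0 0 0 -8.5 0.4" --pt "0 0 0 0 0 -8.5 0.4" --pt "0 0 0 0 0 -8.5 0.4" --pt "0 0 0 0 0 -8.5 0.4" --pt "0 0 0 0 0 -8.5 0.4" --pt "0 0 0 0 0 -8.5 0.4" --pt "0 0 0 0 0 -8.5 0.4" --pt "0 0 0 0 0 -8.5 0.4" --pt "0 0 0 0 0 -8.5 0.4"

```text
t: 16.55
tcp_pos: [0.6387, 0.0743, 0.1719]
tool_rot: [0.735, 0.678, -0.001, -0.002]
force: [-0.2, 0.3, 0.6]
finger_gap: 0.699
gripper_force: 0.0
```

Request:
drive_tool --pt "0 0 0 0 0 -8 0.4" --pt "0.0425 -0.0138 0 0 0 0 0.4" --pt "0.0425 -0.0138 0 0 0 0 0.4" --pt "0.0425 -0.0138 0 0 0 0 0.4" --pt "0.0425 -0.0138 0 0 0 0 0.4" --pt "0.0425 -0.0138 0 0 0 0 0.4" --pt "0.0425 -0.0138 0 0 0 0 0.4" --pt "0.0425 -0.0138 0 0 0 0 0.4" --pt "0.0425 -0.0138 0 0 0 0 0.4" --pt "0.0425 -0.0138 0 0 0 0 0.4"

```text
t: 17.55
tcp_pos: [0.4936, 0.451, 0.1729]
tool_rot: [0.688, 0.726, -0.001, -0.001]
force: [0.1, 0.2, -0.9]
finger_gap: 0.7
gripper_force: 0.0
```

Request:
drive_tool --pt "0 0 0.04 0 0 0 0.4" --pt "0 0 0.04 0 0 0 0.4" --pt "0 0 0 0 0 0 0.4" --pt "0 0 0 0 0 0 0.4"

```text
t: 17.95
tcp_pos: [0.4942, 0.4493, 0.0928]
tool_rot: [0.688, 0.726, -0.001, -0.002]
force: [0.4, 0.4, 0.4]
finger_gap: 0.704
gripper_force: 0.0
```

```bash
python3 - <<'E'
from lib import *
need(.4955,.451,.017,93)
E
```

```text
t 17.95 tcp [0.4942 0.4493 0.0928] yaw 93.04 q6 0.51 gap 0.704 gf 0.0 F [0.4 0.4 0.4]
 turn deg [-0.24 -0.03  0.04] then shift [0.0016 0.0013 0.0758] | shift now [0.0015 0.0017 0.0758]
```

Request:
drive_tool --pt "0.001 0.001 0.04 0 0 0 0.4" --pt "0 0 0.035 0 0 0 0.4" --pt "0 0 0 0 0 0 0.2" --pt "0 0 0 0 0 0 -0.3" --pt "0 0 0 0 0 0 -0.7" --pt "0 0 0 0 0 0 -1" --pt "0 0 0 0 0 0 -1" --pt "0 0 0 0 0 0 -1"

```text
t: 18.75
tcp_pos: [0.4975, 0.4521, 0.0218]
tool_rot: [0.688, 0.726, 0.003, -0.001]
force: [0.1, -1.4, 7.7]
finger_gap: 0.326
gripper_force: 60.0
```

Request:
drive_tool --pt "0 0 -0.02 0 0 0 -1" --pt "0 0 -0.04 0 0 0 -1" --pt "0 0 -0.04 0 0 0 -1" --pt "0 0 -0.04 0 0 0 -1" --pt "0 0 0 0 0 8.5 -1" --pt "0 0 0 0 0 8.5 -1" --pt "0 0 0 0 0 8.5 -1" --pt "0 0 0 0 0 8.5 -1" --pt "0 0 0 0 0 8.5 -1" --pt "0 0 0 0 0 8.5 -1"

```text
t: 19.75
tcp_pos: [0.4958, 0.4508, 0.1595]
tool_rot: [0.935, 0.356, -0.0, -0.001]
force: [0.4, -0.3, -1.7]
finger_gap: 0.327
gripper_force: 59.5
```

Request:
drive_tool --pt "0 0 0 0 0 8.5 -1" --pt "0 0 0 0 0 8.5 -1" --pt "0 0 0 0 0 8.5 -1" --pt "0 0 0 0 0 8.5 -1" --pt "0 0 0 0 0 8 -1" --pt "0.013 0.0391 0 0 0 0 -1" --pt "0.013 0.0391 0 0 0 0 -1" --pt "0.013 0.0391 0 0 0 0 -1" --pt "0.013 0.0391 0 0 0 0 -1" --pt "0.013 0.0391 0 0 0 0 -1"

```text
t: 20.75
tcp_pos: [0.5614, 0.254, 0.1591]
tool_rot: [1.0, 0.001, -0.0, -0.001]
force: [-0.4, -0.6, -1.2]
finger_gap: 0.327
gripper_force: 59.4
```

Request:
drive_tool --pt "0.013 0.0391 0 0 0 0 -1" --pt "0.013 0.0391 0 0 0 0 -1" --pt "0.013 0.0391 0 0 0 0 -1" --pt "0.013 0.0391 0 0 0 0 -1" --pt "0.013 0.0391 0 0 0 0 -1" --pt "0.013 0.0391 0 0 0 0 -1" --pt "0 0 0 0 0 0 -1" --pt "0 0 0 0 0 0 -1"

```text
t: 21.55
tcp_pos: [0.6394, 0.0198, 0.1582]
tool_rot: [1.0, -0.001, -0.001, -0.001]
force: [-0.2, 0.4, -1.3]
finger_gap: 0.322
gripper_force: 59.5
```

```bash
python3 - <<'E'
from lib import *
need(.6378,.0205,.050,0)
held2(manip.snapshot('side'),0,0)
E
```

```text
t 21.55 tcp [0.6394 0.0198 0.1582] yaw -0.09 q6 1.43 gap 0.322 gf 59.5 F [-0.2  0.4 -1.3]
 turn deg [-0.13  0.09 -0.09] then shift [-0.0016 -0.0007  0.1082] | shift now [-0.0014 -0.0004  0.1082]
end -1 n 167 reach [0.0462 0.0467 0.0471] z [0.145  0.1637 0.1722] y [0.0117 0.0401]
end 1 n 143 reach [0.0421 0.0434 0.0439] z [0.1428 0.1637 0.1722] y [0.0146 0.0401]
```

Request:
drive_tool --pt "-0.002 -0.0005 0.03 0 0 0 -1" --pt "0 0 0.03 0 0 0 -1" --pt "0 0 0.025 0 0 0 -1" --pt "0 0 0.012 0 0 0 -1" --pt "0 0 0.01 0 0 0 -1" --pt "0 0 0 0 0 0 -1" --pt "0 0 0 0 0 0 -0.3" --pt "0 0 0 0 0 0 -0.15" --pt "0 0 0 0 0 0 -0.05" --pt "0 0 0 0 0 0 -0.05"

```text
t: 22.6
tcp_pos: [0.6376, 0.0222, 0.0512]
tool_rot: [1.0, 0.001, -0.0, -0.001]
force: [-0.3, -0.1, 0.6]
finger_gap: 0.474
gripper_force: 0.0
```

Request:
drive_tool --pt "0 0 -0.02 0 0 0 -0.05" --pt "0 0 -0.03 0 0 0 -0.05" --pt "0 0 -0.04 0 0 0 -0.05" --pt "0 0 -0.03 0 0 0 0.6"

```text
t: 23.0
tcp_pos: [0.638, 0.0217, 0.1728]
tool_rot: [1.0, 0.001, 0.0, -0.001]
force: [0.2, -0.3, -0.3]
finger_gap: 0.63
gripper_force: 0.0
```

```bash
python3 - <<'E'
from lib import *
for n in('side','top'):
    s=manip.snapshot(n); print(n); rackcheck(s); bench(s,n)
need(.3818,.3425,.017,73)
E
```

```text
side
w1
n1 520 x [0.5925 0.6816] mid 0.6371 ztop 0.0628 y 0.0773
n2 477 x [0.5895 0.6793] mid 0.6344 ztop 0.0623 y 0.0226
n3
w2
side (0.3696, -0.3102, 0.12, 0.039, -67.1, 0.0345)
side (0.3804, 0.3385, 0.12, 0.05, 72.6, 0.0437)
top
w1
n1 134 x [0.6076 0.6512] mid 0.6294 ztop 0.0657 y 0.0764
n2 116 x [0.5985 0.6369] mid 0.6177 ztop 0.0646 y 0.0206
n3
w2
top (0.5042, -0.3344, 0.102, 0.053, -65.4, 0.0461)
top (0.3656, -0.3043, 0.094, 0.038, -67.2, 0.037)
t 23.1 tcp [0.6408 0.0215 0.1761] yaw 0.09 q6 1.43 gap 0.79 gf 0.0 F [ 0.5 -0.7  0.1]
 turn deg [  0.31  -0.47 -72.91] then shift [ 0.2313 -0.3416  0.1591] | shift now [-0.26   -0.3214  0.1569]
```

Request:
drive_tool --pt "0 0 0 0 0 8.375 0.4" --pt "0 0 0 0 0 8.375 0.4" --pt "0 0 0 0 0 8.375 0.4" --pt "0 0 0 0 0 8.375 0.4" --pt "0 0 0 0 0 8.375 0.4" --pt "0 0 0 0 0 8.375 0.4" --pt "0 0 0 0 0 8.375 0.4" --pt "0 0 0 0 0 8.375 0.4"

```text
t: 23.9
tcp_pos: [0.6368, 0.0218, 0.1696]
tool_rot: [0.833, -0.554, -0.002, 0.0]
force: [-0.2, -0.6, 0.0]
finger_gap: 0.698
gripper_force: 0.0
```

Request:
drive_tool --pt "0.0195 0.0375 0 0 0 0 0.4" --pt "0.0195 0.0375 0 0 0 0 0.4" --pt "0.0195 0.0375 0 0 0 0 0.4" --pt "0.0195 0.0375 0 0 0 0 0.4" --pt "0.0195 0.0375 0 0 0 0 0.4" --pt "0.0195 0.0375 0 0 0 0 0.4" --pt "0.0195 0.0375 0 0 0 0 0.4" --pt "0.0195 0.0375 0 0 0 0 0.4" --pt "0.0195 0.0375 0 0 0 0 0.4" --pt "0.0195 0.0375 0 0 0 0 0.4"

```text
t: 24.9
tcp_pos: [0.3674, -0.3057, 0.1702]
tool_rot: [0.834, -0.551, -0.002, -0.0]
force: [-0.1, -0.3, 0.6]
finger_gap: 0.7
gripper_force: 0.0
```

Request:
drive_tool --pt "0 0 0.04 0 0 0 0.4" --pt "0 0 0.04 0 0 0 0.4" --pt "0 0 0 0 0 0 0.4" --pt "0 0 0 0 0 0 0.4"

```text
t: 25.3
tcp_pos: [0.3681, -0.3041, 0.0901]
tool_rot: [0.834, -0.551, -0.003, -0.001]
force: [-0.1, -1.4, -0.3]
finger_gap: 0.703
gripper_force: 0.0
```

```bash
python3 - <<'E'
from lib import *
need(.3695,-.3045,.017,-67)
bench(manip.snapshot('side'),'s')
E
```

```text
t 25.3 tcp [ 0.3681 -0.3041  0.0901] yaw -66.93 q6 1.81 gap 0.703 gf 0.0 F [-0.1 -1.4 -0.3]
 turn deg [0.1  0.3  0.07] then shift [ 0.0009 -0.0011  0.0731] | shift now [ 0.0013 -0.0012  0.0731]
s (0.3699, -0.311, 0.118, 0.039, -67.1, 0.0333)
s (0.3802, 0.3379, 0.119, 0.05, 72.6, 0.0438)
```

Request:
drive_tool --pt "0.001 -0.001 0.04 0 0 0 0.4" --pt "0 0 0.033 0 0 0 0.4" --pt "0 0 0 0 0 0 0.2" --pt "0 0 0 0 0 0 -0.3" --pt "0 0 0 0 0 0 -0.7" --pt "0 0 0 0 0 0 -1" --pt "0 0 0 0 0 0 -1" --pt "0 0 0 0 0 0 -1"

```text
t: 26.15
tcp_pos: [0.3706, -0.3061, 0.02]
tool_rot: [0.834, -0.551, 0.001, 0.0]
force: [1.1, 1.8, 7.8]
finger_gap: 0.328
gripper_force: 59.7
```

Request:
drive_tool --pt "0 0 -0.02 0 0 0 -1" --pt "0 0 -0.04 0 0 0 -1" --pt "0 0 -0.04 0 0 0 -1" --pt "0 0 -0.04 0 0 0 -1" --pt "0 0 0 0 0 -8.375 -1" --pt "0 0 0 0 0 -8.375 -1" --pt "0 0 0 0 0 -8.375 -1" --pt "0 0 0 0 0 -8.375 -1" --pt "0 0 0 0 0 -8.375 -1" --pt "0 0 0 0 0 -8.375 -1"

```text
t: 27.15
tcp_pos: [0.3699, -0.3055, 0.1589]
tool_rot: [0.99, -0.142, -0.0, 0.0]
force: [0.0, 0.3, -0.4]
finger_gap: 0.326
gripper_force: 59.4
```

Request:
drive_tool --pt "0 0 0 0 0 -8.375 -1" --pt "0 0 0 0 0 -8.375 -1" --pt "0.0337 -0.0338 0 0 0 0 -1" --pt "0.0337 -0.0338 0 0 0 0 -1" --pt "0.0337 -0.0338 0 0 0 0 -1" --pt "0.0337 -0.0338 0 0 0 0 -1" --pt "0.0337 -0.0338 0 0 0 0 -1" --pt "0.0337 -0.0338 0 0 0 0 -1" --pt "0.0337 -0.0338 0 0 0 0 -1" --pt "0.0337 -0.0338 0 0 0 0 -1"

```text
t: 28.15
tcp_pos: [0.6403, -0.0331, 0.1591]
tool_rot: [1.0, 0.001, -0.0, -0.001]
force: [-0.1, -0.4, -1.7]
finger_gap: 0.33
gripper_force: 59.4
```

Request:
drive_tool --pt "0 0 0 0 0 0 -1" --pt "0 0 0 0 0 0 -1"

```text
t: 28.35
tcp_pos: [0.6393, -0.0336, 0.1584]
tool_rot: [1.0, 0.002, -0.001, -0.001]
force: [-0.8, -0.5, -1.5]
finger_gap: 0.326
gripper_force: 59.5
```

```bash
python3 - <<'E'
from lib import *
need(.6378,-.0345,.050,0)
held2(manip.snapshot('side'),0,0)
E
```

```text
t 28.35 tcp [ 0.6393 -0.0336  0.1584] yaw 0.21 q6 1.34 gap 0.326 gf 59.5 F [-0.8 -0.5 -1.5]
 turn deg [-0.06  0.07  0.21] then shift [-0.0015  0.0009  0.1084] | shift now [-0.0014  0.001   0.1084]
end -1 n 146 reach [0.045  0.0456 0.0458] z [0.1448 0.1646 0.1734] y [-0.0412 -0.0148]
end 1 n 134 reach [0.0438 0.0447 0.0454] z [0.1454 0.165  0.1741] y [-0.038  -0.0099]
```

Request:
drive_tool --pt "-0.003 0.001 0.03 0 0 0 -1" --pt "0 0 0.03 0 0 0 -1" --pt "0 0 0.025 0 0 0 -1" --pt "0 0 0.012 0 0 0 -1" --pt "0 0 0.01 0 0 0 -1" --pt "0 0 0 0 0 0 -1" --pt "0 0 0 0 0 0 -0.3" --pt "0 0 0 0 0 0 -0.15" --pt "0 0 0 0 0 0 -0.05" --pt "0 0 0 0 0 0 -0.05"

```text
t: 29.4
tcp_pos: [0.6366, -0.0357, 0.0515]
tool_rot: [1.0, 0.001, -0.0, -0.001]
force: [-0.5, -0.5, -0.2]
finger_gap: 0.479
gripper_force: 0.0
```

Request:
drive_tool --pt "0 0 -0.02 0 0 0 -0.05" --pt "0 0 -0.03 0 0 0 -0.05" --pt "0 0 -0.04 0 0 0 -0.05" --pt "0 0 -0.03 0 0 0 0.6" --pt "0 0 0 0 0 0 0.6"

```text
t: 29.9
tcp_pos: [0.6397, -0.0364, 0.1762]
tool_rot: [1.0, 0.001, 0.005, 0.0]
force: [1.0, -0.6, 0.6]
finger_gap: 0.793
gripper_force: 0.0
```

```bash
python3 - <<'E'
from lib import *
for n in('side','top'):
    s=manip.snapshot(n); print(n); rackcheck(s); bench(s,n)
    cv2.imwrite(f'pics/three_{n}.png',s['image'][...,::-1])
need(.5075,-.3355,.0175,-67.5)
E
```

```text
side
w1
n1 523 x [0.5923 0.6813] mid 0.6368 ztop 0.0631 y 0.0771
n2 487 x [0.5894 0.6794] mid 0.6344 ztop 0.0628 y 0.0226
n3 452 x [0.5906 0.68  ] mid 0.6353 ztop 0.0625 y -0.0319
w2
side (0.3802, 0.338, 0.119, 0.05, 72.6, 0.0441)
top
w1
n1 273 x [0.5909 0.6806] mid 0.6358 ztop 0.066 y 0.0768
n2 102 x [0.6125 0.6471] mid 0.6298 ztop 0.0667 y 0.0207
n3 89 x [0.6001 0.6299] mid 0.615 ztop 0.0642 y -0.0347
w2
top (0.5044, -0.3352, 0.102, 0.049, -67.9, 0.0464)
t 30.0 tcp [ 0.6366 -0.0358  0.1717] yaw 0.07 q6 1.34 gap 0.802 gf 0.0 F [-0.  -0.6 -1.2]
 turn deg [-7.000e-02  3.000e-02  6.757e+01] then shift [0.2275 0.234  0.1542] | shift now [-0.1295  0.2997  0.1538]
```

View pics/three_side.png

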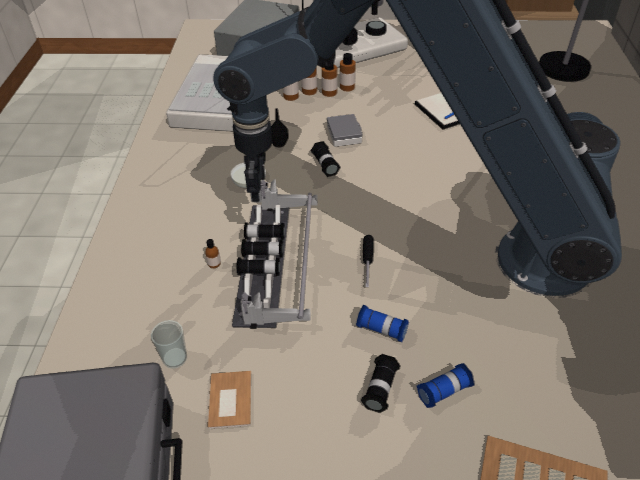

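The side view shows three thin barrels in the narrow grooves (rows 230–267, column ~262) and the rod still parked. Thick barrels remain at (325,158) and (381,382). I'll take the far one next.

Request:
drive_tool --pt "0 0 0 0 0 8.45 0.6" --pt "0 0 0 0 0 8.45 0.6" --pt "0 0 0 0 0 8.45 0.6" --pt "0 0 0 0 0 8.45 0.6" --pt "0 0 0 0 0 8.45 0.6" --pt "0 0 0 0 0 8.45 0.6" --pt "0 0 0 0 0 8.45 0.6" --pt "0 0 0 0 0 8.45 0.6" --newtons 80

```text
t: 30.8
tcp_pos: [0.6349, -0.0355, 0.1684]
tool_rot: [0.83, -0.558, -0.003, 0.001]
force: [0.4, -0.3, 0.2]
finger_gap: 0.802
gripper_force: 0.0
```

Request:
drive_tool --pt "0.0326 0.0334 0 0 0 0 0.6" --pt "0.0326 0.0334 0 0 0 0 0.6" --pt "0.0326 0.0334 0 0 0 0 0.6" --pt "0.0326 0.0334 0 0 0 0 0.6" --pt "0.0326 0.0334 0 0 0 0 0.6" --pt "0.0326 0.0334 0 0 0 0 0.6" --pt "0.0326 0.0334 0 0 0 0 0.6" --pt "0 0 0.03 0 0 0 0.6" --pt "0 0 0.03 0 0 0 0.6" --pt "0 0 0 0 0 0 0.6"

```text
t: 31.8
tcp_pos: [0.5035, -0.3335, 0.1049]
tool_rot: [0.831, -0.556, -0.008, -0.001]
force: [-0.5, 0.3, -0.5]
finger_gap: 0.798
gripper_force: 0.0
```

```bash
python3 - <<'E'
from lib import *
need(.508,-.336,.0175,-67.6)
s=manip.snapshot('side');bench(s,'s'); P=cloud(s)
k=(abs(P[...,0]-.508)<.07)&(abs(P[...,1]+.336)<.07)&(P[...,2]>.008)&(P[...,2]<.05)
print(k.sum(),P[k].mean(0))
E
```

```text
t 31.8 tcp [ 0.5035 -0.3335  0.1049] yaw -67.63 q6 1.98 gap 0.798 gf 0.0 F [-0.5  0.3 -0.5]
 turn deg [ 0.36  0.8  -0.02] then shift [ 0.0041 -0.0032  0.0874] | shift now [ 0.0053 -0.0038  0.0873]
s (0.3804, 0.3384, 0.12, 0.05, 72.6, 0.0441)
532 [ 0.50576931 -0.32295867  0.03330852]
```

Request:
drive_tool --pt "0.002 -0.0015 0.04 0 0 0 0.6" --pt "0 0 0.03 0 0 0 0.6" --pt "0 0 0.017 0 0 0 0.6" --pt "0 0 0 0 0 0 0.2" --pt "0 0 0 0 0 0 -0.3" --pt "0 0 0 0 0 0 -0.7" --pt "0 0 0 0 0 0 -1" --pt "0 0 0 0 0 0 -1" --pt "0 0 0 0 0 0 -1"

```text
t: 32.75
tcp_pos: [0.5101, -0.3377, 0.0247]
tool_rot: [0.831, -0.556, 0.0, -0.0]
force: [0.3, 0.9, 5.9]
finger_gap: 0.441
gripper_force: 80.8
```

Request:
drive_tool --pt "0 0 -0.02 0 0 0 -1" --pt "0 0 -0.04 0 0 0 -1" --pt "0 0 -0.04 0 0 0 -1" --pt "0 0 -0.04 0 0 0 -1" --pt "0 0 0 0 0 -8.45 -1" --pt "0 0 0 0 0 -8.45 -1" --pt "0 0 0 0 0 -8.45 -1" --pt "0 0 0 0 0 -8.45 -1" --pt "0 0 0 0 0 -8.45 -1" --pt "0 0 0 0 0 -8.45 -1"

```text
t: 33.75
tcp_pos: [0.509, -0.337, 0.1629]
tool_rot: [0.99, -0.144, -0.002, -0.001]
force: [0.4, -0.5, -1.9]
finger_gap: 0.439
gripper_force: 80.6
```

Request:
drive_tool --pt "0 0 0 0 0 -8.45 -1" --pt "0 0 0 0 0 -8.45 -1" --pt "0.0185 -0.0345 0 0 0 0 -1" --pt "0.0185 -0.0345 0 0 0 0 -1" --pt "0.0185 -0.0345 0 0 0 0 -1" --pt "0.0185 -0.0345 0 0 0 0 -1" --pt "0.0185 -0.0345 0 0 0 0 -1" --pt "0.0185 -0.0345 0 0 0 0 -1" --pt "0.0185 -0.0345 0 0 0 0 -1"

```text
t: 34.65
tcp_pos: [0.6388, -0.0941, 0.163]
tool_rot: [1.0, 0.0, -0.002, -0.001]
force: [0.0, -1.3, -2.0]
finger_gap: 0.44
gripper_force: 80.6
```

Request:
drive_tool --pt "0 0 0 0 0 0 -1" --pt "0 0 0 0 0 0 -1"

```text
t: 34.85
tcp_pos: [0.6384, -0.0946, 0.1629]
tool_rot: [1.0, 0.002, -0.002, -0.001]
force: [-0.8, 0.2, -2.3]
finger_gap: 0.442
gripper_force: 80.7
```

```bash
python3 - <<'E'
from lib import *
need(.6375,-.0945,.042,0)
s=manip.snapshot('side'); held2(s,0,0)
c=s['image'][130:300,180:380,::-1]; cv2.imwrite('pics/thickE.png',cv2.resize(c,None,fx=3,fy=3,interpolation=cv2.INTER_CUBIC))
E
```

```text
t 34.85 tcp [ 0.6384 -0.0946  0.1629] yaw 0.19 q6 1.25 gap 0.442 gf 80.7 F [-0.8  0.2 -2.3]
 turn deg [-0.09  0.2   0.19] then shift [-9.000e-04 -1.000e-04  1.209e-01] | shift now [-5.000e-04  1.000e-04  1.209e-01]
end -1 n 234 reach [0.0497 0.0501 0.0506] z [0.1451 0.1725 0.1827] y [-0.1031 -0.0689]
end 1 n 188 reach [0.0444 0.0455 0.0466] z [0.1456 0.173  0.184 ] y [-0.1017 -0.0689]
```

View pics/thickE.png

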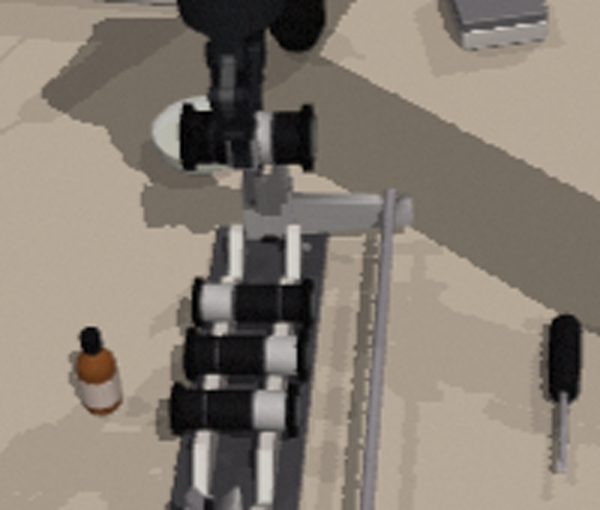

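The crop shows the thick barrel held level over wide2, with caps at (190,135) and (305,135). It is 1 mm off centre, so I'll lower it.

Request:
drive_tool --pt "-0.001 0 0.03 0 0 0 -1" --pt "0 0 0.03 0 0 0 -1" --pt "0 0 0.03 0 0 0 -1" --pt "0 0 0.015 0 0 0 -1" --pt "0 0 0.012 0 0 0 -1" --pt "0 0 0 0 0 0 -1" --pt "0 0 0 0 0 0 -0.1" --pt "0 0 0 0 0 0 0.05" --pt "0 0 0 0 0 0 0.12" --pt "0 0 0 0 0 0 0.12"

```text
t: 35.9
tcp_pos: [0.6378, -0.0933, 0.0477]
tool_rot: [1.0, 0.0, -0.001, -0.002]
force: [-1.0, 7.8, 2.1]
finger_gap: 0.558
gripper_force: 0.0
```

Request:
drive_tool --pt "0 0 -0.02 0 0 0 0.12" --pt "0 0 -0.03 0 0 0 0.12" --pt "0 0 -0.04 0 0 0 0.12" --pt "0 0 -0.04 0 0 0 0.6" --pt "0 0 0 0 0 0 0.6"

```text
t: 36.4
tcp_pos: [0.6429, -0.0976, 0.1847]
tool_rot: [1.0, 0.001, 0.007, 0.002]
force: [1.0, -0.6, 0.2]
finger_gap: 0.798
gripper_force: 0.0
```

```bash
python3 - <<'E'
from lib import *
for n in('side','top'):
    s=manip.snapshot(n); print(n); rackcheck(s); bench(s,n)
need(.3815,.341,.0175,73)
E
```

```text
side
w1
n1 520 x [0.5924 0.6816] mid 0.637 ztop 0.0629 y 0.0777
n2 485 x [0.5894 0.6794] mid 0.6344 ztop 0.0631 y 0.0231
n3 449 x [0.5908 0.68  ] mid 0.6354 ztop 0.063 y -0.0319
w2 543 x [0.587  0.6825] mid 0.6347 ztop 0.0659 y -0.0919
side (0.3802, 0.3379, 0.119, 0.05, 72.6, 0.044)
top
w1
n1 325 x [0.5901 0.6799] mid 0.635 ztop 0.0668 y 0.0747
n2 311 x [0.5867 0.6766] mid 0.6316 ztop 0.0666 y 0.0212
n3 47 x [0.6226 0.6777] mid 0.6502 ztop 0.0639 y -0.0396
w2 124 x [0.6027 0.6396] mid 0.6212 ztop 0.0671 y -0.0941
top (0.379, 0.3433, 0.105, 0.05, 73.1, 0.0463)
t 36.5 tcp [ 0.6391 -0.0964  0.1791] yaw 0.06 q6 1.25 gap 0.797 gf 0.0 F [-0.2  0.1 -0.8]
 turn deg [  0.15  -0.16 -72.94] then shift [ 0.3429 -0.3743  0.1616] | shift now [-0.2578 -0.4377  0.1605]
```

Request:
drive_tool --pt "0 0 0 0 0 -8.1 0.6" --pt "0 0 0 0 0 -8.1 0.6" --pt "0 0 0 0 0 -8.1 0.6" --pt "0 0 0 0 0 -8.1 0.6" --pt "0 0 0 0 0 -8.1 0.6" --pt "0 0 0 0 0 -8.1 0.6" --pt "0 0 0 0 0 -8.1 0.6" --pt "0 0 0 0 0 -8.1 0.6" --pt "0 0 0 0 0 -8.1 0.6"

```text
t: 37.4
tcp_pos: [0.6369, -0.0956, 0.1747]
tool_rot: [0.802, 0.597, -0.001, -0.002]
force: [0.6, -0.3, -0.2]
finger_gap: 0.798
gripper_force: 0.0
```

Request:
drive_tool --pt "0.0285 -0.0311 0 0 0 0 0.6" --pt "0.0285 -0.0311 0 0 0 0 0.6" --pt "0.0285 -0.0311 0 0 0 0 0.6" --pt "0.0285 -0.0311 0 0 0 0 0.6" --pt "0.0285 -0.0311 0 0 0 0 0.6" --pt "0.0285 -0.0311 0 0 0 0 0.6" --pt "0.0285 -0.0311 0 0 0 0 0.6" --pt "0.0285 -0.0311 0 0 0 0 0.6" --pt "0.0285 -0.0311 0 0 0 0 0.6" --pt "0.0285 -0.0311 0 0 0 0 0.6"

```text
t: 38.4
tcp_pos: [0.4223, 0.2688, 0.1764]
tool_rot: [0.804, 0.594, -0.001, -0.002]
force: [0.5, 1.6, 0.4]
finger_gap: 0.802
gripper_force: 0.0
```

Request:
drive_tool --pt "0.0285 -0.0311 0 0 0 0 0.6" --pt "0.0285 -0.0311 0 0 0 0 0.6" --pt "0 0 0.04 0 0 0 0.6" --pt "0 0 0.03 0 0 0 0.6" --pt "0 0 0 0 0 0 0.6" --pt "0 0 0 0 0 0 0.6"

```text
t: 39.0
tcp_pos: [0.3806, 0.3403, 0.1069]
tool_rot: [0.804, 0.594, -0.002, -0.001]
force: [-0.8, 0.2, 0.1]
finger_gap: 0.799
gripper_force: 0.0
```

```bash
python3 - <<'E'
from lib import *
need(.3815,.341,.0175,73)
s=manip.snapshot('side');bench(s,'s')
E
```

```text
t 39.0 tcp [0.3806 0.3403 0.1069] yaw 72.95 q6 0.8 gap 0.799 gf 0.0 F [-0.8  0.2  0.1]
 turn deg [-0.24  0.06 -0.05] then shift [0.0009 0.0007 0.0894] | shift now [0.001  0.0011 0.0894]
s (0.3803, 0.3382, 0.12, 0.05, 72.6, 0.0439)
```

Request:
drive_tool --pt "0.001 0.001 0.04 0 0 0 0.6" --pt "0 0 0.03 0 0 0 0.6" --pt "0 0 0.018 0 0 0 0.6" --pt "0 0 0 0 0 0 0.2" --pt "0 0 0 0 0 0 -0.3" --pt "0 0 0 0 0 0 -0.7" --pt "0 0 0 0 0 0 -1" --pt "0 0 0 0 0 0 -1" --pt "0 0 0 0 0 0 -1"

```text
t: 39.95
tcp_pos: [0.3833, 0.3421, 0.0213]
tool_rot: [0.804, 0.594, 0.001, -0.001]
force: [-0.2, -0.4, 7.7]
finger_gap: 0.438
gripper_force: 80.5
```

Request:
drive_tool --pt "0 0 -0.02 0 0 0 -1" --pt "0 0 -0.04 0 0 0 -1" --pt "0 0 -0.04 0 0 0 -1" --pt "0 0 -0.04 0 0 0 -1" --pt "0 0 0 0 0 8.1 -1" --pt "0 0 0 0 0 8.1 -1" --pt "0 0 0 0 0 8.1 -1" --pt "0 0 0 0 0 8.1 -1" --pt "0 0 0 0 0 8.1 -1" --pt "0 0 0 0 0 8.1 -1"

```text
t: 40.95
tcp_pos: [0.3821, 0.3412, 0.16]
tool_rot: [0.978, 0.208, -0.001, -0.001]
force: [-0.3, -0.7, -2.6]
finger_gap: 0.441
gripper_force: 80.5
```

Request:
drive_tool --pt "0 0 0 0 0 8.1 -1" --pt "0 0 0 0 0 8.1 -1" --pt "0 0 0 0 0 8.1 -1" --pt "0.032 0.0257 0 0 0 0 -1" --pt "0.032 0.0257 0 0 0 0 -1" --pt "0.032 0.0257 0 0 0 0 -1" --pt "0.032 0.0257 0 0 0 0 -1" --pt "0.032 0.0257 0 0 0 0 -1" --pt "0.032 0.0257 0 0 0 0 -1" --pt "0.032 0.0257 0 0 0 0 -1"

```text
t: 41.95
tcp_pos: [0.6073, 0.1604, 0.1591]
tool_rot: [1.0, 0.0, -0.001, -0.001]
force: [0.5, 0.2, -1.4]
finger_gap: 0.443
gripper_force: 80.6
```

Request:
drive_tool --pt "0.032 0.0257 0 0 0 0 -1" --pt "0 0 0 0 0 0 -1" --pt "0 0 0 0 0 0 -1"

```text
t: 42.25
tcp_pos: [0.6385, 0.1351, 0.1586]
tool_rot: [1.0, -0.001, -0.002, -0.001]
force: [-1.0, 0.4, -0.9]
finger_gap: 0.443
gripper_force: 80.7
```

```bash
python3 - <<'E'
from lib import *
need(.6375,.1355,.046,0)
s=manip.snapshot('side'); held2(s,0,0)
E
```

```text
t 42.25 tcp [0.6385 0.1351 0.1586] yaw -0.06 q6 1.61 gap 0.443 gf 80.7 F [-1.   0.4 -0.9]
 turn deg [-0.12  0.18 -0.06] then shift [-0.001  -0.0004  0.1126] | shift now [-0.0007 -0.0002  0.1126]
end -1 n 306 reach [0.0502 0.0506 0.0512] z [0.1467 0.1732 0.1837] y [0.1252 0.1615]
end 1 n 233 reach [0.0444 0.0456 0.0463] z [0.1462 0.1725 0.1828] y [0.127  0.1605]
```

Request:
drive_tool --pt "-0.0005 0 0.03 0 0 0 -1" --pt "0 0 0.03 0 0 0 -1" --pt "0 0 0.03 0 0 0 -1" --pt "0 0 0.015 0 0 0 -1" --pt "0 0 0.011 0 0 0 -1" --pt "0 0 0 0 0 0 -1" --pt "0 0 0 0 0 0 -0.1" --pt "0 0 0 0 0 0 0.05" --pt "0 0 0 0 0 0 0.1" --pt "0 0 0 0 0 0 0.1"

```text
t: 43.3
tcp_pos: [0.64, 0.1306, 0.0456]
tool_rot: [1.0, 0.002, 0.001, 0.003]
force: [1.0, -21.1, 6.6]
finger_gap: 0.55
gripper_force: 0.0
```

Request:
drive_tool --pt "0 0 -0.02 0 0 0 0.1" --pt "0 0 -0.03 0 0 0 0.1" --pt "0 0 -0.04 0 0 0 0.1" --pt "0 0 -0.04 0 0 0 0" --pt "0 0 0 0 0 -8.5 -0.1" --pt "0 0 0 0 0 -8.5 -0.1" --pt "0 0 0 0 0 -8.5 -0.1" --pt "0 0 0 0 0 -8.5 -0.1" --pt "0 0 0 0 0 -8.5 -0.1" --pt "0 0 0 0 0 -8.5 -0.1"

```text
t: 44.3
tcp_pos: [0.6371, 0.1372, 0.1738]
tool_rot: [0.901, 0.434, -0.0, -0.001]
force: [0.1, 0.2, -0.2]
finger_gap: 0.452
gripper_force: 0.0
```

Request:
drive_tool --pt "0 0 0 0 0 -8.5 -0.1" --pt "0 0 0 0 0 -8.5 -0.1" --pt "0 0 0 0 0 -8.5 -0.1" --pt "0 0 0 0 0 -8.5 -0.1" --pt "0 0 0 0 0 -5 -0.1" --pt "0 0 0 0 0 0 -0.1" --pt "0 0 0 0 0 0 -0.1"

```text
t: 45.0
tcp_pos: [0.6376, 0.1368, 0.1735]
tool_rot: [0.707, 0.707, 0.0, -0.001]
force: [0.7, 0.6, 0.2]
finger_gap: 0.455
gripper_force: 0.0
```

```bash
python3 - <<'E'
from lib import *
for n in('side','top'):
    s=manip.snapshot(n); print(n); rackcheck(s); rod(s,.537,.035,.065,.012); bench(s,n)
    if n=='side':
        c=s['image'][170:340,200:340,::-1]; cv2.imwrite('pics/five.png',cv2.resize(c,None,fx=3.5,fy=3.5,interpolation=cv2.INTER_CUBIC))
need(.539,.0215,.12,90)
E
```

```text
side
w1 731 x [0.5856 0.6808] mid 0.6332 ztop 0.0655 y 0.1377
n1 518 x [0.5924 0.6813] mid 0.6369 ztop 0.0628 y 0.0772
n2 406 x [0.5893 0.6792] mid 0.6343 ztop 0.0636 y 0.0231
n3 182 x [0.5901 0.6799] mid 0.635 ztop 0.0638 y -0.0314
w2 148 x [0.5866 0.6357] mid 0.6112 ztop 0.0657 y -0.0922
rod n 502 x@mid 0.5377 yaw 0.01 ztop 0.0481 tilt -0.01 y -0.168 0.211
top
w1
n1 321 x [0.5901 0.6803] mid 0.6352 ztop 0.0672 y 0.0762
n2 330 x [0.5867 0.6771] mid 0.6319 ztop 0.0663 y 0.0206
n3 327 x [0.5885 0.6782] mid 0.6333 ztop 0.0661 y -0.0335
w2 443 x [0.5847 0.6804] mid 0.6326 ztop 0.0676 y -0.0933
rod n 209 x@mid 0.5359 yaw 0.09 ztop 0.0486 tilt 0.12 y -0.164 0.111
t 45.1 tcp [0.6378 0.1365 0.1732] yaw 90.02 q6 0.04 gap 0.448 gf 0.0 F [0.1 0.7 0.6]
 turn deg [-0.11 -0.1   0.02] then shift [-0.115  -0.0988  0.0532] | shift now [-0.115  -0.0988  0.0532]
```

View pics/five.png

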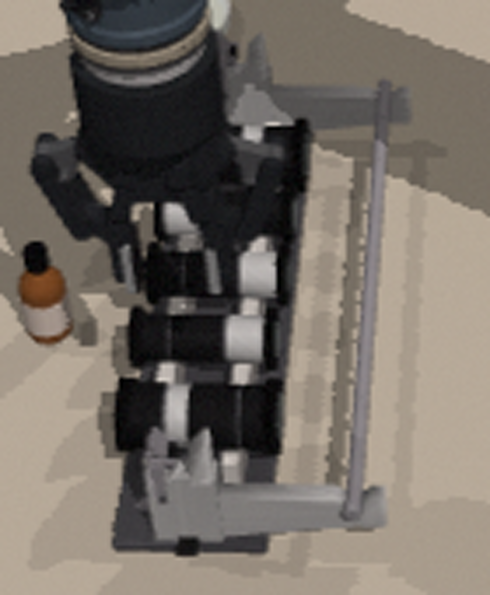

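The crop shows five barrels across the rails and the rod still in its rests (from (383,85) to (352,515)). I'll go back to the rod and grip it harder at its middle.

Request:
drive_tool --pt "-0.029 -0.0247 0 0 0 0 -0.1" --pt "-0.029 -0.0247 0 0 0 0 -0.1" --pt "-0.0285 -0.0247 0 0 0 0 -0.1" --pt "-0.0285 -0.0247 0.02 0 0 0 -0.1" --pt "0 0 0.03 0 0 0 -0.2" --pt "0 0 0.03 0 0 0 -0.2" --pt "0 0 0 0 0 0 -0.2" --pt "0 0 0 0 0 0 -0.2" --newtons 120

```text
t: 45.9
tcp_pos: [0.5394, 0.0211, 0.0929]
tool_rot: [0.707, 0.707, -0.0, -0.002]
force: [1.0, -0.5, 0.2]
finger_gap: 0.4
gripper_force: 0.0
```

```bash
python3 - <<'E'
from lib import *
need(.539,.0215,.052,90)
need(.539,.0215,.052,90)
E
```

```text
t 45.9 tcp [0.5394 0.0211 0.0929] yaw 90.03 q6 -0.17 gap 0.4 gf 0.0 F [ 1.  -0.5  0.2]
 turn deg [-0.16 -0.11  0.03] then shift [ 0.0004 -0.0004  0.0409] | shift now [ 0.0003 -0.0002  0.0409]
t 45.9 tcp [0.5394 0.0211 0.0929] yaw 90.03 q6 -0.17 gap 0.4 gf 0.0 F [ 1.  -0.5  0.2]
 turn deg [-0.16 -0.11  0.03] then shift [ 0.0004 -0.0004  0.0409] | shift now [ 0.0003 -0.0002  0.0409]
```

Request:
drive_tool --pt "0 0 0.02 0 0 0 -0.2" --pt "0 0 0.021 0 0 0 -0.2" --pt "0 0 0 0 0 0 -0.5" --pt "0 0 0 0 0 0 -0.8" --pt "0 0 0 0 0 0 -1" --pt "0 0 0 0 0 0 -1" --pt "0 0 0 0 0 0 -1" --pt "0 0 0 0 0 0 -1"

```text
t: 46.7
tcp_pos: [0.5393, 0.0213, 0.0533]
tool_rot: [0.707, 0.707, 0.0, -0.001]
force: [-3.1, 0.8, 6.8]
finger_gap: 0.056
gripper_force: 118.7
```

Request:
drive_tool --pt "0 0 -0.01 0 0 0 -1" --pt "0 0 -0.02 0 0 0 -1" --pt "0 0 -0.02 0 0 0 -1" --pt "0 0 -0.02 0 0 0 -1" --pt "0 0 -0.02 0 0 0 -1" --pt "0 0 0 0 0 0 -1" --pt "0 0 0 0 0 0 -1"

```text
t: 47.4
tcp_pos: [0.5399, 0.0208, 0.1423]
tool_rot: [0.707, 0.707, 0.0, -0.0]
force: [-0.8, -0.9, -2.6]
finger_gap: 0.058
gripper_force: 118.3
```

```bash
python3 - <<'E'
from lib import *
need(.6368,.0205,.15,90)
for n in('side','top'): rod(manip.snapshot(n),.538,.10,.16)
E
```

```text
t 47.4 tcp [0.5399 0.0208 0.1423] yaw 90.05 q6 -0.17 gap 0.058 gf 118.3 F [-0.8 -0.9 -2.6]
 turn deg [ 0.   -0.08  0.05] then shift [-0.0003  0.0969 -0.0077] | shift now [-0.0004  0.0969 -0.0077]
rod n 267 x@mid 0.5391 yaw 0.14 ztop 0.1386 tilt -0.3 y -0.04 0.212
rod n 268 x@mid 0.5359 yaw -0.01 ztop 0.1367 tilt -0.06 y -0.164 0.211
```

Request:
drive_tool --pt "0 0.0243 0 0 0 0 -1" --pt "0 0.0243 0 0 0 0 -1" --pt "0 0.0243 0 0 0 0 -1" --pt "-0.001 0.0243 0 0 0 0 -1" --pt "0 0 0.01 0 0 0 -1" --pt "0 0 0 0 0 0 -1" --pt "0 0 0 0 0 0 -1"

```text
t: 48.2
tcp_pos: [0.6344, 0.0203, 0.1299]
tool_rot: [0.707, 0.707, -0.002, -0.003]
force: [-0.5, 0.5, -1.9]
finger_gap: 0.055
gripper_force: 118.5
```

```bash
python3 - <<'E'
from lib import *
need(.6368,.0205,.08,90)
for n in('side','top'):
  for i in range(2): rod(manip.snapshot(n),.636,.105,.16)
E
```

```text
t 48.2 tcp [0.6344 0.0203 0.1299] yaw 90.05 q6 -0.15 gap 0.055 gf 118.5 F [-0.5  0.5 -1.9]
 turn deg [-0.4  -0.14  0.05] then shift [0.0002 0.0024 0.0499] | shift now [0.     0.0027 0.0498]
rod n 270 x@mid 0.6324 yaw -0.15 ztop 0.1267 tilt -0.51 y 0.07 0.211
rod n 267 x@mid 0.6328 yaw -0.19 ztop 0.1264 tilt -0.01 y 0.071 0.214
rod n 303 x@mid 0.6318 yaw -0.02 ztop 0.1264 tilt 0.11 y -0.166 0.209
rod n 297 x@mid 0.6322 yaw 0.02 ztop 0.1267 tilt 0.35 y -0.167 0.209
```

Request:
drive_tool --pt "0 0.0024 0 0 0 0 -1" --pt "0 0 0.015 0 0 0 -1" --pt "0 0 0 0 0 0 -1" --pt "0 0 0 0 0 0 -1" --pt "0 0 0 0 0 0 -1"

```text
t: 48.9
tcp_pos: [0.6389, 0.0201, 0.1164]
tool_rot: [0.707, 0.707, -0.0, -0.001]
force: [-0.1, -0.3, -2.8]
finger_gap: 0.054
gripper_force: 118.6
```

```bash
python3 - <<'E'
from lib import *
need(.6368,.0205,.08,90)
for n in('side','top'):
  for i in range(2): rod(manip.snapshot(n),.636,.1,.16)
need(.6368,.0205,.08,90)
E
```

```text
t 48.9 tcp [0.6389 0.0201 0.1164] yaw 90.05 q6 -0.15 gap 0.054 gf 118.6 F [-0.1 -0.3 -2.8]
 turn deg [-0.13 -0.1   0.05] then shift [ 0.0004 -0.0021  0.0364] | shift now [ 0.0004 -0.002   0.0364]
rod n 266 x@mid 0.6371 yaw -0.12 ztop 0.1126 tilt -0.26 y 0.07 0.212
rod n 261 x@mid 0.6371 yaw -0.16 ztop 0.1128 tilt -0.26 y 0.07 0.211
rod n 302 x@mid 0.6357 yaw -0.02 ztop 0.112 tilt 0.03 y -0.165 0.208
rod n 305 x@mid 0.6357 yaw 0.01 ztop 0.1127 tilt -0.06 y -0.165 0.209
t 49.1 tcp [0.6391 0.02   0.1169] yaw 90.05 q6 -0.15 gap 0.056 gf 118.6 F [ 0.2 -0.3 -2.4]
 turn deg [-0.08 -0.09  0.05] then shift [ 0.0005 -0.0023  0.0369] | shift now [ 0.0004 -0.0023  0.0369]
```

Request:
drive_tool --pt "0 -0.0017 0 0 0 0 -1" --pt "0 0 0 0 0 0 -1" --pt "0 0 0.006 0 0 0 -1" --pt "0 0 0 0 0 0 -1" --pt "0 0 0 0 0 0 -1" --pt "0 0 0 0 0 0 -1" --pt "0 0 0 0 0 0 -1"

```text
t: 49.8
tcp_pos: [0.6373, 0.02, 0.1107]
tool_rot: [0.707, 0.707, -0.0, -0.001]
force: [-0.0, -0.3, -2.0]
finger_gap: 0.054
gripper_force: 118.6
```

```bash
python3 - <<'E'
from lib import *
for n in('side','top'): rod(manip.snapshot(n),.636,.097,.16)
need(.6368,.0205,.08,90)
E
```

```text
rod n 265 x@mid 0.6357 yaw -0.06 ztop 0.1062 tilt -0.01 y 0.071 0.21
rod n 303 x@mid 0.6341 yaw -0.01 ztop 0.106 tilt 0.09 y -0.165 0.21
t 49.9 tcp [0.6374 0.0201 0.1107] yaw 90.05 q6 -0.15 gap 0.056 gf 118.6 F [-0.3 -0.4 -2.6]
 turn deg [-0.1  -0.1   0.05] then shift [ 0.0004 -0.0006  0.0307] | shift now [ 0.0004 -0.0005  0.0307]
```

Request:
drive_tool --pt "0 0 0.005 0 0 0 -1" --pt "0 0 0.005 0 0 0 -1" --pt "0 0 0.004 0 0 0 -1" --pt "0 0 0 0 0 0 -1"

```text
t: 50.3
tcp_pos: [0.6365, 0.0202, 0.0955]
tool_rot: [0.707, 0.707, -0.001, -0.002]
force: [-0.2, 0.4, -2.2]
finger_gap: 0.058
gripper_force: 118.6
```

Request:
drive_tool --pt "0 0 0.004 0 0 0 -1" --pt "0 0 0.004 0 0 0 -1" --pt "0 0 0 0 0 0 -1"

```text
t: 50.6
tcp_pos: [0.6366, 0.0202, 0.0886]
tool_rot: [0.707, 0.708, -0.001, -0.002]
force: [-1.7, 1.3, 1.1]
finger_gap: 0.055
gripper_force: 118.9
```

```bash
python3 - <<'E'
from lib import *
for n in('side','top'): rod(manip.snapshot(n),.636,.078,.16)
need(.6368,.0205,.08,90)
E
```

```text
rod n 349 x@mid 0.6313 yaw -1.81 ztop 0.0838 tilt -0.22 y -0.167 0.209
rod n 328 x@mid 0.6343 yaw -0.2 ztop 0.0864 tilt -0.44 y -0.164 0.207
t 50.7 tcp [0.6366 0.0202 0.0886] yaw 90.06 q6 -0.15 gap 0.055 gf 118.9 F [-2.  1.  1.]
 turn deg [-0.19 -0.1   0.06] then shift [0.0003 0.0002 0.0086] | shift now [0.0003 0.0002 0.0086]
```

Request:
drive_tool --pt "0 0 0.003 0 0 0 -1" --pt "0 0 0.003 0 0 0 -1" --pt "0 0 0 0 0 0 -1"

```text
t: 51.0
tcp_pos: [0.6372, 0.0202, 0.0819]
tool_rot: [0.707, 0.707, -0.0, -0.001]
force: [-1.2, 0.0, -1.8]
finger_gap: 0.061
gripper_force: 118.5
```

Request:
drive_tool --pt "0 0 0.003 0 0 0 -1" --pt "0 0 0.002 0 0 0 -1" --pt "0 0 0 0 0 0 -1" --pt "0 0 0 0 0 0 -1"

```text
t: 51.4
tcp_pos: [0.6374, 0.0202, 0.0792]
tool_rot: [0.707, 0.707, 0.0, -0.001]
force: [-5.5, 0.5, 8.0]
finger_gap: 0.053
gripper_force: 119.9
```

```bash
cat >> lib.py <<'E'
def slices(s):
    P=cloud(s)
    for y in(-.125,-.065,-.01,.05,.105,.165):
        k=(abs(P[...,1]-y)<.008)&(abs(P[...,0]-.635)<.008)&(P[...,2]>.066)&(P[...,2]<.1); q=P[k]
        if len(q)>3: print((round(y,3),len(q),float(q[:,0].mean().round(4)),float(np.median(q[:,2]).round(4))),end=" ")
    print()
E
python3 - <<'E'
from lib import *
for n in('side','top'): slices(saved(n+"0.npz")); slices(manip.snapshot(n))
need(.6368,.0205,.08,90)
E
```

```text
(-0.125, 21, 0.635, 0.0757) (-0.065, 22, 0.6356, 0.0759) (-0.01, 24, 0.6355, 0.0745) (0.05, 26, 0.6357, 0.0749) (0.105, 26, 0.6359, 0.0749) (0.165, 28, 0.6359, 0.0753) 
(0.05, 25, 0.6357, 0.0752) (0.105, 27, 0.636, 0.0744) (0.165, 31, 0.6362, 0.0744) 
(-0.125, 18, 0.6339, 0.0759) (-0.065, 24, 0.6338, 0.0732) (-0.01, 18, 0.6331, 0.0755) (0.05, 20, 0.6336, 0.0768) (0.105, 24, 0.634, 0.0744) (0.165, 17, 0.6338, 0.0761) 
(-0.125, 16, 0.6339, 0.0743) (-0.065, 24, 0.6338, 0.0751) (0.165, 15, 0.6333, 0.0742) 
t 51.5 tcp [0.6374 0.0202 0.0792] yaw 90.05 q6 -0.15 gap 0.053 gf 119.9 F [-3.6  0.4  7.9]
 turn deg [-0.07 -0.1   0.05] then shift [ 0.0003 -0.0006 -0.0008] | shift now [ 0.0003 -0.0006 -0.0008]
```

Request:
drive_tool --pt "0 0 0.0015 0 0 0 -1" --pt "0 0 0 0 0 0 -1" --pt "0 0 -0.0015 0 0 0 -0.9" --pt "0 0 0 0 0 0 -0.7" --pt "0 0 0 0 0 0 -0.4" --pt "0 0 0 0 0 0 -0.4" --pt "0 0 -0.02 0 0 0 -0.4" --pt "0 0 -0.04 0 0 0 -0.4" --pt "0 0 -0.04 0 0 0 -0.4" --pt "0 0 -0.04 0 0 0 -0.4"

```text
t: 52.5
tcp_pos: [0.6376, 0.0199, 0.2185]
tool_rot: [0.707, 0.707, -0.0, -0.001]
force: [0.7, 0.2, -0.5]
finger_gap: 0.302
gripper_force: 0.0
```

Request:
drive_tool --pt "0 -0.045 0 0 0 0 -0.4" --pt "0 -0.045 0 0 0 0 -0.4" --pt "0 -0.045 0 0 0 0 -0.4" --pt "0.03 -0.02 0 0 0 0 -0.4" --pt "0 0 0 0 0 0 -0.4" --pt "0 0 0 0 0 0 -0.4"

```text
t: 53.1
tcp_pos: [0.483, 0.0499, 0.2183]
tool_rot: [0.706, 0.708, 0.0, -0.001]
force: [-0.3, -1.5, 0.3]
finger_gap: 0.299
gripper_force: 0.0
```

```bash
python3 - <<'E'
from lib import *
for n in('side','top'):
    s=manip.snapshot(n); slices(s); rod(s,.635,.067,.083,.008); rackcheck(s)
    if n=='side':
        c=s['image'][165:345,195:335,::-1]; cv2.imwrite('pics/final.png',cv2.resize(c,None,fx=3.3,fy=3.3,interpolation=cv2.INTER_CUBIC))
E
```

```text
(-0.125, 19, 0.636, 0.0749) (-0.065, 19, 0.6359, 0.0763) (-0.01, 23, 0.6363, 0.0738) (0.05, 28, 0.636, 0.075) (0.105, 26, 0.6358, 0.0749) (0.165, 27, 0.6358, 0.0752) 
rod n 449 x@mid 0.6359 yaw 0.01 ztop 0.0754 tilt 0.03 y -0.168 0.211
w1 689 x [0.5858 0.681 ] mid 0.6334 ztop 0.0696 y 0.1374
n1 497 x [0.5925 0.6813] mid 0.6369 ztop 0.0732 y 0.0771
n2 464 x [0.5894 0.6794] mid 0.6344 ztop 0.0727 y 0.0223
n3 445 x [0.5906 0.6799] mid 0.6353 ztop 0.0729 y -0.0323
w2 511 x [0.5869 0.682 ] mid 0.6345 ztop 0.0686 y -0.0919
(-0.125, 18, 0.6339, 0.0749) (-0.065, 24, 0.6338, 0.0724) (-0.01, 18, 0.6334, 0.0746) (0.05, 17, 0.6341, 0.0763) (0.105, 21, 0.6345, 0.0748) (0.165, 17, 0.6332, 0.0771) 
rod n 300 x@mid 0.6342 yaw 0.04 ztop 0.0752 tilt 0.04 y -0.165 0.208
w1 418 x [0.5832 0.6789] mid 0.631 ztop 0.0702 y 0.135
n1 314 x [0.5905 0.6805] mid 0.6355 ztop 0.0704 y 0.076
n2 303 x [0.587  0.6767] mid 0.6319 ztop 0.0702 y 0.0218
n3 322 x [0.5885 0.6783] mid 0.6334 ztop 0.072 y -0.0348
w2 423 x [0.5843 0.6803] mid 0.6323 ztop 0.0717 y -0.0934
```

View pics/final.png

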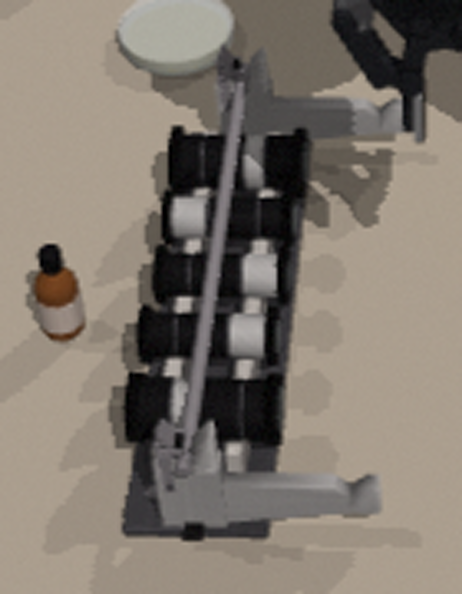

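The picture shows the rod straight in both clips (from (235,80) to (183,455)) at the same height and line as at the start. All five barrels lie under it and the tool is clear, so I'll hand in.

```bash
python3 -c "
from station import manip
print(manip.sign_off())"
```

```text
the job is handed in; nothing more can be done
None
```

I handed the job in at about 53 s: all five barrels lie in their grooves within about 3 mm of centre, and the keeper rod is back in both clips at its starting height and line. I read the jaws as closed from that rod height, not from the jaw angles. I touched nothing else on the bench.

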